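# Hang freshly dyed wedge heels to dry and start the blower

## Task

Get the dyed heels drying: slide the battery pack onto the blower's control unit until it clicks fully home, and hang every heel carrier on the table by its handle on a drying hook, one to a hook. Only when all that is done, flip the red switch fully on. Leave the bottle, the jar and the sanding block alone.

Things in the scene. Friction and masses are not known exactly. Their poses are not given: they have to be found in the camera images.
- rack: Fixed grey drying rack, 460 mm wide along y, with a blower behind and three steel hooks in a row on its top beam. Its front (-x) faces the robot, more or less. Origin on the table below the seat of the middle hook. The beam begins 77 mm behind (+x) the seats. Highest are the hook tips, 292 mm. A hook is two level 8 mm round prongs that run along x, with upturned tips.
- hook1 (a point): Seat of the right-hand (-y) hook: where the centre of a hung handle bar rests, 278 mm above the table; axes as the rack's. The prongs' axes lie 33 mm to either side (y) and 8 mm below; they run from the beam to upturned tips 37 mm in front (-x) of the seat, 14 mm above it.
- hook2 (a point): The same for the middle hook, 140 mm to the left (+y) of hook1. A carrier's bar is laid across both prongs behind the tips, the gripper between the prongs, the carrier hanging below.
- hook3 (a point): The same for the left-hand (+y) hook, 140 mm from hook2.
- carrier1: Loose carrier, 0.3 kg or so: an aluminium base plate 84 mm (x) by 112 mm (y) on which a striped wedge heel (mid blue, navy and light blue; fixed to it, up to 54 mm high) rides under an arch handle 134 mm high. Origin: middle of the underside; z up. May be absent.
- carrier1_bar (a point): Centre of the handle bar of carrier1, 130 mm above its underside: a level bar 112 mm long along the carrier's y, 10 mm wide (x), 8 mm high. The opening under the bar is 96 mm wide and some 70 mm high above the heel. Grip the bar in its middle from above, closing along the carrier's x.
- carrier2: Loose carrier, 0.3 kg or so: an aluminium base plate 84 mm (x) by 112 mm (y) on which a striped wedge heel (light blue, mid blue and white; fixed to it, up to 54 mm high) rides under an arch handle 134 mm high. Origin: middle of the underside; z up. May be absent.
- carrier2_bar (a point): Centre of the handle bar of carrier2, 130 mm above its underside: a level bar 112 mm long along the carrier's y, 10 mm wide (x), 8 mm high. The opening under the bar is 96 mm wide and some 70 mm high above the heel. Grip the bar in its middle from above, closing along the carrier's x.
- carrier3: Loose carrier, 0.3 kg or so: an aluminium base plate 84 mm (x) by 112 mm (y) on which a striped wedge heel (navy, light blue and mid blue; fixed to it, up to 54 mm high) rides under an arch handle 134 mm high. Origin: middle of the underside; z up. May be absent.
- carrier3_bar (a point): Centre of the handle bar of carrier3, 130 mm above its underside: a level bar 112 mm long along the carrier's y, 10 mm wide (x), 8 mm high. The opening under the bar is 96 mm wide and some 70 mm high above the heel. Grip the bar in its middle from above, closing along the carrier's x.
- battery: Loose battery pack, 0.45 kg or so: a yellow body 104 mm (x) by 56 mm (y), from 10 to 58 mm above the underside, on a black foot flange 110 by 70 mm, 10 mm thick. Grip the body across its 56 mm from above. Origin: middle of the underside. +x is the nose, with rounded corners and a red mark on top, which goes into the shoe first; a notch in each side of the flange lies 7 mm ahead of the origin.
- unit: Fixed grey blower control unit: box 180 (x) by 110 (y) by 40 mm high, its top the bed of the battery shoe. Origin under its middle. The front of the bed (x from -90 to 5 mm) is open: set the battery down there, its origin some 65 mm before shoe_home, and slide it along +x. From x = 25 mm black walls with lips, ending 23 mm above the bed, hold the flange. The switch is to the right (-y).
- shoe_home (a point): Where the battery's origin lies when fully home: on the bed, 40 mm above the table; axes of the unit, the battery's x along this x. The walls leave the flange 2 mm play each side, 3.5 mm above, and flare at the mouth. Sprung brass balls in them snap into its notches (some 8 N to pass); the end stop is 0.5 mm beyond. Fingertips must stay 25 mm above the bed.
- switch (a joint): Blower switch, a red toggle lever on the right of the control unit: 0 is off (leaning towards the unit's -x, that is, to the robot), 1.0 rad is fully on (leaning to +x). It stays where it is left.
- switch_tip (a point): Centre of the red ball (26 mm) at the tip of the switch lever, 80 mm from its pivot; the lever leans 0.5 rad to either side of upright at its two ends. It swings in the unit's x-z plane.
- dye_bottle: Bystander: white dye bottle with a green cap, 66 mm across, about 150 mm high; origin at its underside.
- glass_jar: Bystander: glass jar with yellow lid, 72 mm across, about 75 mm high; origin at its underside.
- sanding_block: Bystander: black sanding block, 100 by 60 by 30 mm; origin at its underside.
Things that resemble listed ones, but are neither listed nor needed, are in the scene too. What is shaped like the carrier3 but green or pink is not meant.

How it is judged:
By the outcome, as a careful person would: the job done as asked, in the order asked, and still so for the second after the job is handed in, with the robot touching nothing.
Of carrier1, carrier2, carrier3 only 2 to 3 are there at a start; the rules pass over those that are not, and their reading is None.
At some moment in a run one of carrier1, carrier2, carrier3 may be knocked a few centimetres aside while the robot is not near it.
It also fails if it takes over 200 s, if anything falls off the work surface, if the arm or the gripper's body presses on something with over 40 N, if the wrist force passes 120 N, or if a joint passes its speed limit or range.

## Robot

A 6-joint arm with a two-finger parallel gripper is mounted at the origin on the work surface. World frame = base frame: x ahead of the robot, y to its left, z up, the work surface at z = 0. Lengths are in m, angles in rad, forces in N, time in s.
With the tool pointing down it reaches from about 0.35 to 0.975 m from the base axis. Payload 4.9 kg.
Tool frame: the origin (TCP) lies at the very end of the fingers, on their centre line; the grasp point (between the pads) lies 19 mm behind it; z points along the fingers, y is the line along which they close (so a half turn about z gives the same grasp; the last joint's range is limited). The gripper opens to 85 mm and grips with 20 to 120 N. Pads are 22 mm wide; open, the fingers measure 114 mm over their backs; the gripper's body (76 mm by 85 mm) begins 54 mm behind the grasp point. The pads swing forward as they close: fully open they stand 13 mm farther back than shut.
Start: joints at [-0.119, 0.053, 1.613, -0, 1.476, -0.119], TCP at [0.625, 0, 0.198] pointing down, gripper open.
Joint ranges: [-3.01, 3.01], [-1.01, 2.22], [0.06, 2.58], [-1.02, 4.17], [0.09, 2.62], [-3.14, 3.14]. Speed limits (rad/s): [2.57, 2.57, 3.14, 3.14, 3.14, 3.14].

## Interface

Orientations are given as a unit quaternion [w, x, y, z].
In Python, from plant import manip gives the robot as it stands.
- The arm moves only by the tool send_rows, never from a script. Its argument "increments" is a list of rows, each an object of numbers: "claw": the closure, from -1 (fully open) to 1 (shut); "dx", "dy", "dz": the shift along the tool's x, y, z in units of 0.5 m (1.0 is 0.5 m); "yaw": the turn about the tool's z in units of 1.5 rad (1.0 is 1.5 rad). A call has 1 to 20 rows; each row is the pose to reach, as a shift and turn from the pose commanded when the call began, along the tool's axes at that moment; what a row does not reach only later rows make up. A row lasts 1/8 s, in which the tool goes at most 62.5 mm and 10.7 degrees, less where a joint would pass 70% of its speed; a pose out of reach is approached as far as the arm can. A call with a number of a shift or a turn outside -1 to 1 is refused whole. A call with a gripper value outside its range is refused whole. The fingers move at their own pace and stop on an object; the grip force is fixed at half the most. Time passes only in rows, so rows that repeat a pose let the fingers close. It gives the time, the measured TCP pose, the force, the opening and the grip force at its end, in the units of the state.
- manip.state(): the state, without advancing time (a new reading comes with each control period).
- manip.grab_frame(name): name is "scene" or "side" or "wrist"; returns the picture (384x512x3 uint8, red, green, blue); there is no depth.
- manip.camera_params(name): a dict with "camera_matrix" (3x3 intrinsics, pixels), "extrinsics" (4x4, takes a point from world to camera coordinates); the wrist camera has in their place "tool_from_camera" (4x4, takes a point from camera to tool coordinates, whose origin is the TCP and whose axes are the flange's). Camera axes: x right, y down, z forward; pixel columns grow to the right and rows downward; lengths in m; the calibration is good to about 2 mm. A picture is of the moment at which its call begins: read the wrist's pose just before it. camera_params takes no time and is no camera call.
- manip.job_done(): hands the job in; it is judged then, once.
The state is a dict: "time": time; "joint_pos": joint angles; "joint_vel": joint speeds; "joint_efforts": joint torques, N m; "tool_pos": TCP position; "tool_rot": TCP orientation; "contact_force": force on the tool from outside, world axes, zero at the start; "ft_torque": the same for the moment, N m; "gripper_width": opening from 0.0 (shut) to 1.0 (fully open); "grasp_force": force on a finger pad.
Only numpy, scipy, OpenCV 4.12 (cv2) and the standard library are available. Lean on these libraries where they do the work, as an engineer would, in place of code of your own. Each camera call takes 0.05 s, during which the arm holds its last target. There are 200 camera calls.

## Working session

There is one attempt and no reset: what is moved stays moved. The work goes in short steps, Python scripts to look and compute and a tool call to move; the robot and the scene stay as the last step left them, time stands still between calls to the robot, and variables do not carry over. Pictures are saved under pics/ and viewed, at most 14 in all, crops included, and the job is handed in when it is done.

Besides the shell and the picture viewer there is one more tool, called after ">>>" as a command line: name --argument value ..., lists and objects as JSON in quotes. send_rows: Moves the arm, as the interface text tells. Shifts and turns lie within -1 to 1; 1 stands for 0.5 m of shift or 1.5 rad of turn. Its arguments: {"type":"object","properties":{"increments":{"type":"array","items":{"type":"object","properties":{"claw":{"type":"number"},"dx":{"type":"number"},"dy":{"type":"number"},"dz":{"type":"number"},"yaw":{"type":"number"}}}}},"required":["increments"]}

```bash
mkdir -p pics; ls; cat > h.py <<'E'
import numpy as np, cv2
from plant import manip
from scipy.spatial.transform import Rotation as R
def snap(n,f):
    im=manip.grab_frame(n); cv2.imwrite(f'pics/{f}.png',im[:,:,::-1]); return im
def cam(n,st=None):
    p=manip.camera_params(n);K=np.array(p['camera_matrix'])
    if n!='wrist':
        E=np.array(p['extrinsics']);T=np.linalg.inv(E)
    else:
        st=st or manip.state();q=st['tool_rot'];W=np.eye(4)
        W[:3,:3]=R.from_quat([q[1],q[2],q[3],q[0]]).as_matrix();W[:3,3]=st['tool_pos']
        T=W@np.array(p['tool_from_camera'])
    return K,T
def ray(c,u,v):
    K,T=c;d=T[:3,:3]@np.linalg.solve(K,[u,v,1.]);return T[:3,3],d/np.linalg.norm(d)
def onz(c,u,v,z):
    o,d=ray(c,u,v);return o+d*(z-o[2])/d[2]
def tri(c1,p1,c2,p2):
    o1,d1=ray(c1,*p1);o2,d2=ray(c2,*p2)
    s=np.linalg.lstsq(np.c_[d1,-d2],o2-o1,rcond=None)[0]
    a=o1+s[0]*d1;b=o2+s[1]*d2;return (a+b)/2,np.linalg.norm(a-b)
def proj(c,P):
    K,T=c;p=np.linalg.inv(T)@np.r_[P,1];q=K@p[:3];return q[:2]/q[2]
E
python3 - <<'E'
from h import *
print(manip.state())
for n in('scene','side','wrist'):
    im=snap(n,n+'0');c=cam(n);print(n,c[0][0,0],c[1].round(3).tolist())
s=cv2.imread('pics/scene0.png');cv2.imwrite('pics/scene0b.png',cv2.resize(s,(800,600),interpolation=cv2.INTER_CUBIC))
s=cv2.imread('pics/side0.png');cv2.imwrite('pics/side0b.png',cv2.resize(s,(800,600),interpolation=cv2.INTER_CUBIC))
E
```

```text
pics
{'time': 0.0, 'joint_pos': array([-1.18998950e-01,  5.33315187e-02,  1.61431217e+00, -1.00717904e-05,
        1.47602289e+00, -1.19014414e-01]), 'joint_vel': array([ 0.00079576,  0.00136473,  0.00160782, -0.00129043, -0.00030788,
        0.00051329]), 'joint_efforts': array([ 2.70554956e-04, -3.93670499e+01, -3.70175600e+01, -1.62778279e-04,
        6.93513779e-03, -6.06393527e-06]), 'tool_pos': array([6.24294646e-01, 8.22516425e-05, 1.97067965e-01]), 'tool_rot': array([-8.12011435e-04,  7.07100593e-01,  7.07112209e-01, -6.44940845e-04]), 'contact_force': array([ 0.07012373,  0.92467636, -0.44002791]), 'ft_torque': array([-0.03981444,  0.0668714 ,  0.00350157]), 'grasp_force': 0.0, 'gripper_width': 0.999335539154514}
scene 459.14859782401925 [[0.132, 0.688, -0.714, 1.493], [0.991, -0.084, 0.102, -0.131], [0.01, -0.721, -0.693, 1.131], [0.0, 0.0, 0.0, 1.0]]
side 478.40486552336336 [[0.855, -0.334, 0.397, -0.044], [-0.519, -0.544, 0.66, -0.931], [-0.004, -0.77, -0.638, 1.061], [0.0, 0.0, 0.0, 1.0]]
wrist 296.6019124487507 [[1.0, 0.0, -0.001, 0.624], [0.0, -0.963, -0.271, 0.069], [-0.001, 0.271, -0.963, 0.373], [0.0, 0.0, 0.0, 1.0]]
```

View pics/scene0b.png

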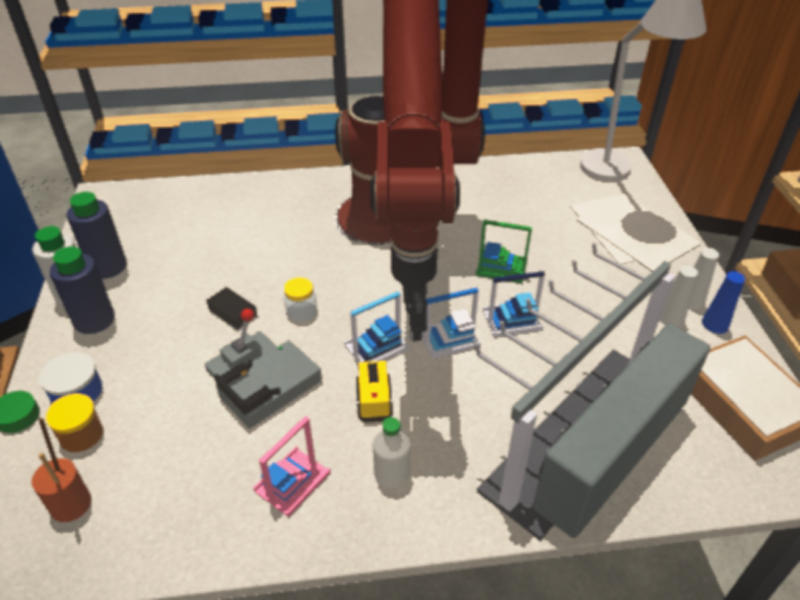

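View pics/side0b.png

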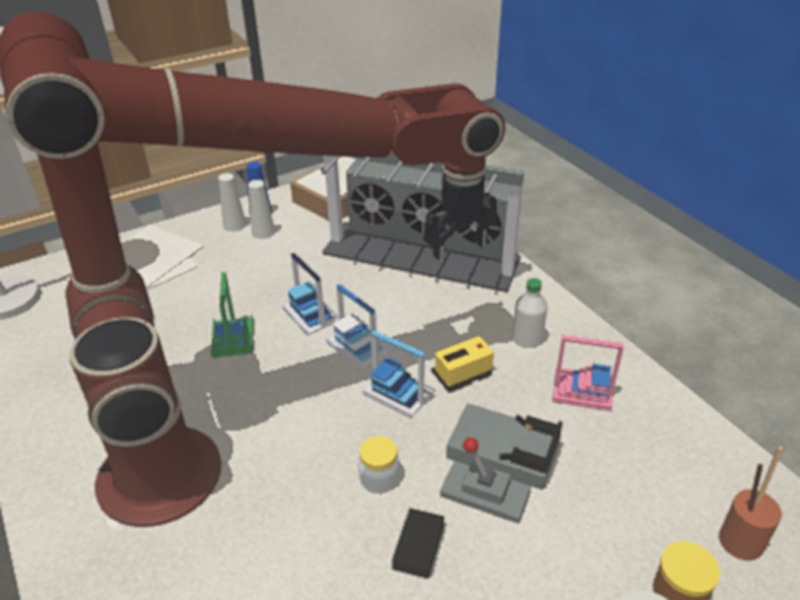

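The scene picture shows all three blue carriers, with bars at about (376,312), (452,298) and (516,281). It also shows the yellow battery (374,390), the unit (265,375) and the rack hooks on the right (480–600, 245–350). The green and pink ones are decoys. The side picture agrees.

```bash
python3 - <<'E'
from h import *
a,b=cam('scene'),cam('side')
k=1.5625
def t(n,p,q):
    P,e=tri(a,np.array(p)/k,b,np.array(q)/k);print(n,P.round(3),round(e,4))
t('A1',(354,329),(424,356));t('A2',(399,296),(374,336))
t('B1',(428,305),(374,326));t('B2',(477,292),(338,289))
t('C1',(489,288),(319,285));t('C2',(543,275),(293,257))
t('ball',(247,314),(471,445)); t('cap',(391,425),(534,286)); t('jar',(299,288),(379,451))
t('battnose',(374,396),(485,345))
for n,p in dict(h1=(479,348),h2=(502,325),h4=(552,285),h5=(575,265),h6=(596,247)).items(): print(n,onz(a,*np.array(p)/k,.292).round(3))
print('unit corner',onz(a,321/k,373/k,.04),onz(a,268/k,333/k,.04),onz(b,480/k,407/k,.04),onz(b,562/k,432/k,.04))
s=cv2.imread('pics/wrist0.png');cv2.imwrite('pics/wrist0b.png',cv2.resize(s,(800,600),interpolation=cv2.INTER_CUBIC))
E
```

```text
A1 [ 0.498 -0.092  0.107] 0.0131
A2 [ 0.437 -0.001  0.121] 0.0029
B1 [0.459 0.051 0.104] 0.0174
B2 [0.444 0.161 0.121] 0.0017
C1 [0.422 0.195 0.113] 0.0087
C2 [0.412 0.309 0.123] 0.003
ball [ 0.445 -0.308  0.115] 0.0022
cap [ 0.77  -0.056  0.141] 0.0046
jar [ 0.33  -0.206  0.069] 0.0025
battnose [ 0.641 -0.075  0.06 ] 0.0075
h1 [0.748 0.089 0.292]
h2 [0.703 0.137 0.292]
h4 [0.619 0.245 0.292]
h5 [0.573 0.3   0.292]
h6 [0.528 0.354 0.292]
unit corner [ 0.55201787 -0.16975582  0.04      ] [ 0.42875496 -0.27469667  0.04      ] [ 0.5498343  -0.19435262  0.04      ] [ 0.6391798  -0.31910857  0.04      ]
```

View pics/wrist0b.png

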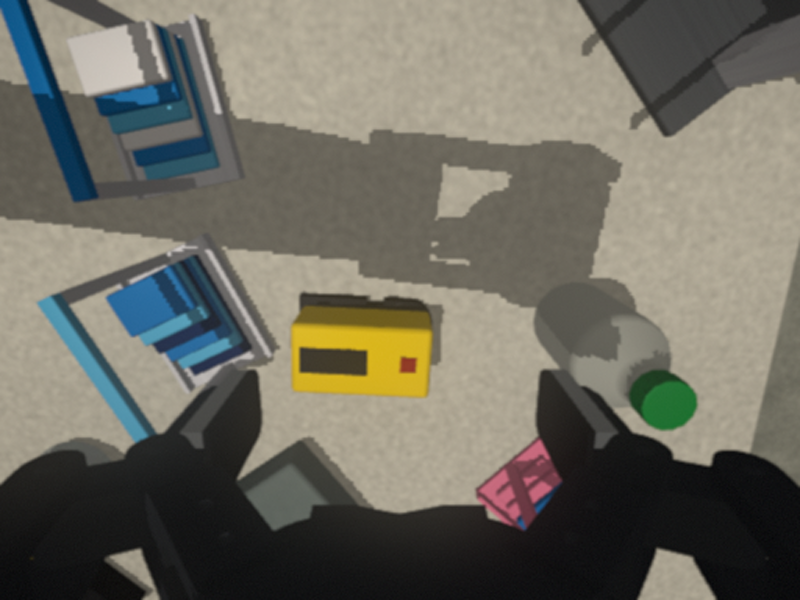

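The wrist view shows the battery (nose with red mark to the right, top face about (292–430, 325–395)) and bars A and B on the left. Rough triangulation gives the rack yaw as about +40° and the unit yaw as about −54°. Next I'll look at the rack from above.

>>> send_rows --increments '[{"dz":-0.12},{"dz":-0.24},{"dz":-0.36},{"dx":0.12,"dz":-0.44},{"dx":0.24,"dz":-0.44},{"dx":0.36,"dz":-0.44},{"dx":0.46,"dz":-0.44},{"dx":0.46,"dz":-0.44},{"dx":0.46,"dz":-0.44},{"dx":0.46,"dz":-0.44}]'

```text
invalid input
```

```bash
python3 - <<'E'
from h import *
st=manip.state();print(st['tool_pos'],st['tool_rot'],st['time'])
np.save('w1.npy',cam('wrist',st)[1])
im=snap('wrist','wrist1')
cv2.imwrite('pics/wrist1b.png',cv2.resize(im[:,:,::-1],(800,600),interpolation=cv2.INTER_CUBIC))
E
```

```text
[6.24466478e-01 6.46494870e-05 1.97343433e-01] [-6.16753259e-04  7.07098421e-01  7.07114702e-01 -4.90460293e-04] 0.15
```

View pics/wrist1b.png

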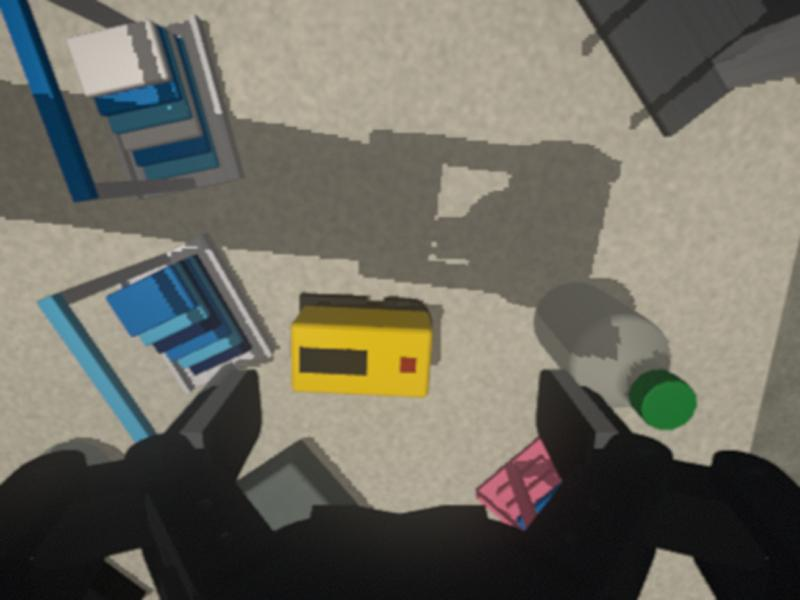

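The move was refused, probably because every row needs all the fields, so the view is unchanged.

>>> send_rows --increments '[{"claw":-1,"dx":0,"dy":0,"dz":-0.12,"yaw":0},{"claw":-1,"dx":0,"dy":0,"dz":-0.24,"yaw":0},{"claw":-1,"dx":0,"dy":0,"dz":-0.36,"yaw":0},{"claw":-1,"dx":0.12,"dy":0,"dz":-0.44,"yaw":0},{"claw":-1,"dx":0.24,"dy":0,"dz":-0.44,"yaw":0},{"claw":-1,"dx":0.36,"dy":0,"dz":-0.44,"yaw":0},{"claw":-1,"dx":0.46,"dy":0,"dz":-0.44,"yaw":0},{"claw":-1,"dx":0.46,"dy":0,"dz":-0.44,"yaw":0},{"claw":-1,"dx":0.46,"dy":0,"dz":-0.44,"yaw":0},{"claw":-1,"dx":0.46,"dy":0,"dz":-0.44,"yaw":0}]'

```text
time: 1.45
tool_pos: [0.6252, 0.2287, 0.4184]
tool_rot: [0.0, 0.708, 0.707, -0.0]
contact_force: [0.5, 0.2, -0.5]
gripper_width: 0.999
grasp_force: 0.0
```

```bash
python3 - <<'E'
from h import *
st=manip.state()
np.save('w1.npy',cam('wrist',st)[1])
im=snap('wrist','wrist1')
cv2.imwrite('pics/wrist1b.png',cv2.resize(im[:,:,::-1],(800,600),interpolation=cv2.INTER_CUBIC))
E
```

```text
(no output)
```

View pics/wrist1b.png

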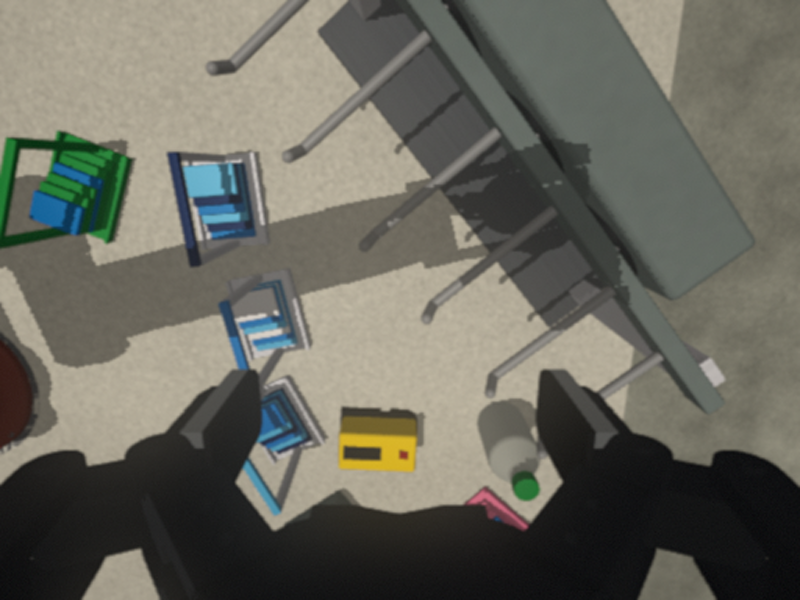

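The wrist view shows five prong tips at about (214,69), (290,156), (365,244), (428,316) and (491,388). The beam edge runs (410,0)→(715,410), and the three carrier bars are at the left.

```bash
python3 - <<'E'
from h import *
K=cam('wrist')[0];c=(K,np.load('w1.npy'));k=1.5625
tips=np.array([onz(c,u/k,v/k,.289) for u,v in [(214,69),(290,156),(365,244),(428,317),(491,388)]])[:,:2]
print(tips.round(4),np.linalg.norm(np.diff(tips,axis=0),axis=1))
s=np.array([173,107,33,-33,-107])/1000
# fit
A=np.c_[s,np.ones(5)];cf=np.linalg.lstsq(A,tips,rcond=None)[0];d=cf[0];print('scale',np.linalg.norm(d),'resid mm',((A@cf-tips)*1000).round(1).tolist())
y=d/np.linalg.norm(d);x=np.array([y[1],-y[0]]);print('yaw',np.degrees(np.arctan2(x[1],x[0])),'tipmid',cf[1])
# prong directions at z=.27
for p,q in [((300,147),(425,38)),((372,236),(495,133)),((437,304),(553,210)),((497,377),(610,292))]:
    a=onz(c,p[0]/k,p[1]/k,.274);b=onz(c,q[0]/k,q[1]/k,.274);print(np.degrees(np.arctan2(*(b-a)[1::-1])),np.linalg.norm(b-a))
for i,n in((1,'hook1'),(0,'hook2'),(-1,'hook3')): print(n,(cf[1]+x*.037-y*.14*i).round(4))
# bars at z=.134
for n,p,q in[('C',(195,264),(174,153)),('B',(241,370),(224,303)),('A',(280,513),(248,463))]:
    a=onz(c,p[0]/k,p[1]/k,.134);b=onz(c,q[0]/k,q[1]/k,.134);print(n,a.round(3),b.round(3),np.linalg.norm(a-b),np.degrees(np.arctan2(*(b-a)[1::-1])))
E
```

```text
[[0.5144 0.3533]
 [0.5568 0.3032]
 [0.6028 0.2474]
 [0.6453 0.1965]
 [0.6917 0.1423]] [0.06556524 0.07236477 0.06633092 0.07130682]
scale 0.9853462157862275 resid mm [[0.2, -0.2], [-0.4, -0.0], [0.4, -0.1], [-0.3, 1.0], [0.1, -0.7]]
yaw 39.964615218309156 tipmid [0.62408927 0.22240503]
38.31651904837972 0.1035182352089835
39.55260080145358 0.10548321076256209
40.68038460609553 0.10231083862399695
40.690076761494964 0.10162318302258036
hook1 [0.7424 0.1389]
hook2 [0.6524 0.2462]
hook3 [0.5625 0.3535]
C [0.419 0.202 0.134] [0.412 0.309 0.134] 0.10746519099472857 93.72193281183577
B [0.455 0.085 0.134] [0.444 0.161 0.134] 0.07616298284230096 97.9425590917322
A [ 0.484 -0.099  0.134] [ 0.452 -0.031  0.134] 0.07568958278740899 114.86538386168783
```

>>> send_rows --increments '[{"claw":-1,"dx":0.02,"dy":-0.12,"dz":0,"yaw":0},{"claw":-1,"dx":0.04,"dy":-0.24,"dz":0,"yaw":-0.02},{"claw":-1,"dx":0.052,"dy":-0.36,"dz":0,"yaw":-0.043},{"claw":-1,"dx":0.052,"dy":-0.42,"dz":0.05,"yaw":-0.043},{"claw":-1,"dx":0.052,"dy":-0.42,"dz":0.17,"yaw":-0.043},{"claw":-1,"dx":0.052,"dy":-0.42,"dz":0.29,"yaw":-0.043},{"claw":-1,"dx":0.052,"dy":-0.42,"dz":0.4,"yaw":-0.043},{"claw":-1,"dx":0.052,"dy":-0.42,"dz":0.46,"yaw":-0.043},{"claw":-1,"dx":0.052,"dy":-0.42,"dz":0.52,"yaw":-0.043},{"claw":-1,"dx":0.052,"dy":-0.42,"dz":0.57,"yaw":-0.043},{"claw":-1,"dx":0.052,"dy":-0.42,"dz":0.612,"yaw":-0.043},{"claw":-1,"dx":0.052,"dy":-0.42,"dz":0.612,"yaw":-0.043},{"claw":-1,"dx":0.052,"dy":-0.42,"dz":0.612,"yaw":-0.043},{"claw":1,"dx":0.052,"dy":-0.42,"dz":0.612,"yaw":-0.043},{"claw":1,"dx":0.052,"dy":-0.42,"dz":0.612,"yaw":-0.043},{"claw":1,"dx":0.052,"dy":-0.42,"dz":0.612,"yaw":-0.043},{"claw":1,"dx":0.052,"dy":-0.42,"dz":0.612,"yaw":-0.043},{"claw":1,"dx":0.052,"dy":-0.42,"dz":0.612,"yaw":-0.043}]'

```text
time: 3.75
tool_pos: [0.4149, 0.2561, 0.1123]
tool_rot: [-0.0, 0.684, 0.73, -0.0]
contact_force: [0.3, -0.9, -0.0]
gripper_width: 0.001
grasp_force: 0.0
```

The gripper closed on nothing. I'll look.

```bash
python3 - <<'E'
from h import *
st=manip.state();print(st['gripper_width'],st['grasp_force'])
a=snap('wrist','w2')[:,:,::-1];b=snap('side','s2')[:,:,::-1];
b=b[120:312,100:356]
cv2.imwrite('pics/c2.png',np.hstack([cv2.resize(a,(400,300)),cv2.resize(b,(400,300),interpolation=cv2.INTER_CUBIC)]))
E
```

```text
0.0007802932227616454 0.0
```

View pics/c2.png

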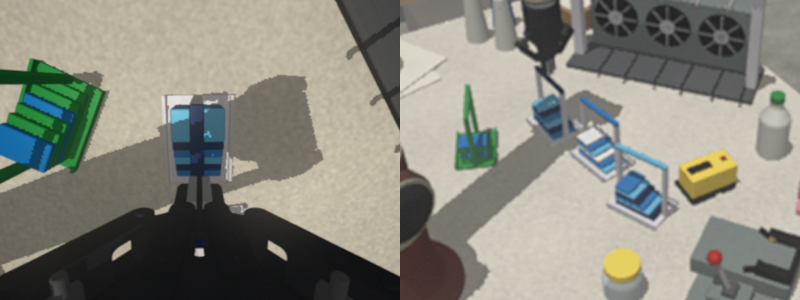

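```bash
python3 - <<'E'
from h import *
c=cam('wrist');st=manip.state();p=np.array(st['tool_pos']);print('tcp',proj(c,p)*400/512)
d=np.array([-.0645,.998,0])*.056
for z in(.134,.126):
  for s in(-1,1): print(z,s,proj(c,np.array([.4155,.2555,z])+s*d)*400/512, proj(cam('side'),np.array([.4155,.2555,z])+s*d))
b=(proj(cam('side'),p)-[100,120])*400/256;print(b)
a=cv2.imread('pics/w2.png')[100:292,160:416];e=cv2.imread('pics/s2.png')[120:216,170:298]
cv2.imwrite('pics/c3.png',np.hstack([cv2.resize(x,(400,300),interpolation=cv2.INTER_NEAREST) for x in(a,e)]))
E
```

```text
tcp [199.70965032 171.0875159 ]
0.134 -1 [200.38920152 248.73327904] [203.26437994 177.76747832]
0.134 1 [200.64991449 103.86538971] [186.59711168 161.01738363]
0.126 -1 [200.33609164 241.98296961] [203.47132509 179.75615229]
0.126 1 [200.57405133 102.84164083] [186.84811101 162.97132297]
[148.65996998  85.15145212]
```

View pics/c3.png

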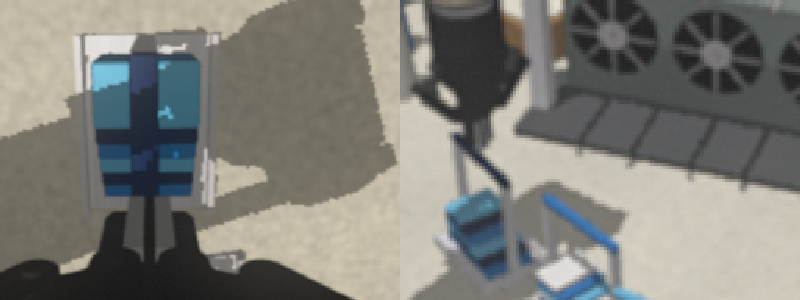

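The gripper seems to end right at the bar. I'll check heights with a scene and side pair.

```bash
python3 - <<'E'
from h import *
a=snap('scene','sc3')[:,:,::-1];e=cv2.imread('pics/s2.png')
p=np.array(manip.state()['tool_pos']);
u=proj(cam('scene'),p);v=proj(cam('side'),p);print(u,v)
def crop(i,c,w=40,h=60):
    x,y=int(c[0])-w,int(c[1])-h;print(x,y);return cv2.resize(i[y:y+2*h,x:x+2*w],(400,600),interpolation=cv2.INTER_NEAREST)
cv2.imwrite('pics/c4.png',np.hstack([crop(a,u),crop(e,v)]))
E
```

```text
[331.48143545 180.67416418] [195.14562213 174.49909834]
291 120
155 114
```

View pics/c4.png

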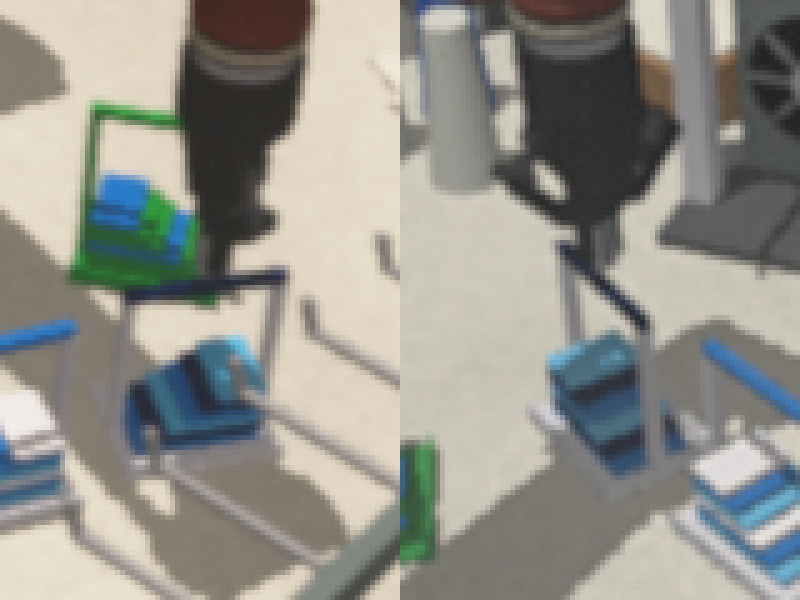

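```bash
python3 - <<'E'
from h import *
a,b=cam('scene'),cam('side')
f=lambda p:(291+p[0]/5,120+p[1]/5)
g=lambda p:(155+(p[0]-400)/5,114+p[1]/5)
for n,p,q in[('tip',(222,280),(603,268)),('tip2',(222,300),(603,268)),('barL',(130,294),(643,322)),('barR',(282,274),(565,250))]:
    P,e=tri(a,f(p),b,g(q));print(n,P.round(4),round(e,4))
print(manip.state()['joint_pos'])
# tip checks at other frames
print([onz(a,*f(p),.130).round(4) for p in((130,294),(282,274))],[onz(b,*g(p),.130).round(4) for p in((643,322),(565,250))])
E
```

```text
tip [0.4209 0.2636 0.1352] 0.0041
tip2 [0.4254 0.2668 0.1268] 0.0061
barL [0.4206 0.2033 0.1298] 0.003
barR [0.4121 0.3068 0.1271] 0.0057
[ 4.00018384e-01 -2.15278944e-01  2.01181432e+00 -4.37029831e-06
  1.34513144e+00  3.35488210e-01]
[array([0.4191, 0.2046, 0.13  ]), array([0.4121, 0.3083, 0.13  ])] [array([0.4206, 0.2009, 0.13  ]), array([0.4108, 0.2987, 0.13  ])]
```

The bar is where I measured it (about (0.4165, 0.255, 0.13)). The visible fingertips end some 20 mm higher than the stated TCP, so I'll grip deeper. At TCP z of about 0.088 I still clear the heel (0.054).

>>> send_rows --increments '[{"claw":-1,"dx":0,"dy":0.003,"dz":-0.06,"yaw":0},{"claw":-1,"dx":0,"dy":0.003,"dz":-0.06,"yaw":0},{"claw":-1,"dx":0,"dy":0.003,"dz":-0.06,"yaw":0},{"claw":-1,"dx":0,"dy":0.003,"dz":-0.06,"yaw":0},{"claw":-1,"dx":0,"dy":0.003,"dz":-0.06,"yaw":0},{"claw":-1,"dx":0,"dy":0.003,"dz":0,"yaw":0},{"claw":-1,"dx":0,"dy":0.003,"dz":0.05,"yaw":0},{"claw":-1,"dx":0,"dy":0.003,"dz":0.05,"yaw":0},{"claw":-1,"dx":0,"dy":0.003,"dz":0.05,"yaw":0},{"claw":1,"dx":0,"dy":0.003,"dz":0.05,"yaw":0},{"claw":1,"dx":0,"dy":0.003,"dz":0.05,"yaw":0},{"claw":1,"dx":0,"dy":0.003,"dz":0.05,"yaw":0},{"claw":1,"dx":0,"dy":0.003,"dz":0.05,"yaw":0},{"claw":1,"dx":0,"dy":0.003,"dz":0.05,"yaw":0}]'

```text
time: 5.65
tool_pos: [0.4163, 0.2561, 0.0874]
tool_rot: [-0.0, 0.684, 0.73, -0.0]
contact_force: [-0.0, -0.0, 1.0]
gripper_width: 0.095
grasp_force: 59.3
```

Gripped (opening ≈ 8 mm). Now I'll lift, turn to the rack yaw and move in over hook3.

>>> send_rows --increments '[{"claw":1,"dx":0,"dy":0,"dz":-0.06,"yaw":0},{"claw":1,"dx":0,"dy":0,"dz":-0.14,"yaw":0},{"claw":1,"dx":0,"dy":0,"dz":-0.22,"yaw":0},{"claw":1,"dx":0,"dy":0,"dz":-0.3,"yaw":-0.05},{"claw":1,"dx":0.02,"dy":0.03,"dz":-0.37,"yaw":-0.12},{"claw":1,"dx":0.035,"dy":0.08,"dz":-0.37,"yaw":-0.22},{"claw":1,"dx":0.055,"dy":0.142,"dz":-0.37,"yaw":-0.32},{"claw":1,"dx":0.055,"dy":0.142,"dz":-0.37,"yaw":-0.422},{"claw":1,"dx":0.055,"dy":0.142,"dz":-0.37,"yaw":-0.422},{"claw":1,"dx":0.08,"dy":0.18,"dz":-0.37,"yaw":-0.422},{"claw":1,"dx":0.11,"dy":0.22,"dz":-0.37,"yaw":-0.422},{"claw":1,"dx":0.14,"dy":0.262,"dz":-0.37,"yaw":-0.422},{"claw":1,"dx":0.173,"dy":0.304,"dz":-0.37,"yaw":-0.422},{"claw":1,"dx":0.173,"dy":0.304,"dz":-0.37,"yaw":-0.422},{"claw":1,"dx":0.173,"dy":0.304,"dz":-0.37,"yaw":-0.422}]'

```text
time: 7.52
tool_pos: [0.562, 0.3519, 0.2718]
tool_rot: [-0.0, 0.423, 0.906, -0.001]
contact_force: [-0.4, 0.3, -2.1]
gripper_width: 0.097
grasp_force: 58.9
```

>>> send_rows --increments '[{"claw":1,"dx":0,"dy":0,"dz":0.03,"yaw":0},{"claw":1,"dx":0,"dy":0,"dz":0.05,"yaw":0},{"claw":1,"dx":0,"dy":0,"dz":0.065,"yaw":0},{"claw":1,"dx":0,"dy":0,"dz":0.074,"yaw":0},{"claw":1,"dx":0,"dy":0,"dz":0.074,"yaw":0},{"claw":1,"dx":0,"dy":0,"dz":0.074,"yaw":0}]'

```text
time: 8.28
tool_pos: [0.5628, 0.3523, 0.2356]
tool_rot: [0.0, 0.423, 0.906, 0.0]
contact_force: [0.5, 0.1, -3.2]
gripper_width: 0.093
grasp_force: 58.9
```

```bash
python3 - <<'E'
from h import *
a=snap('scene','sc4')[:,:,::-1];e=snap('side','s4')[:,:,::-1]
print(manip.state()['contact_force'],manip.state()['tool_pos'])
def crop(i,c,w=60,h=60):
    x,y=int(c[0])-w,int(c[1])-h;print(x,y);return cv2.resize(i[y:y+2*h,x:x+2*w],(400,400),interpolation=cv2.INTER_CUBIC)
P=[.5625,.352,.24]
cv2.imwrite('pics/c5.png',np.hstack([crop(a,proj(cam('scene'),P)),crop(e,proj(cam('side'),P))]))
E
```

```text
[-0.23006362  0.81469985 -1.81446218] [0.56274878 0.35227205 0.23549335]
321 119
159 55
```

View pics/c5.png

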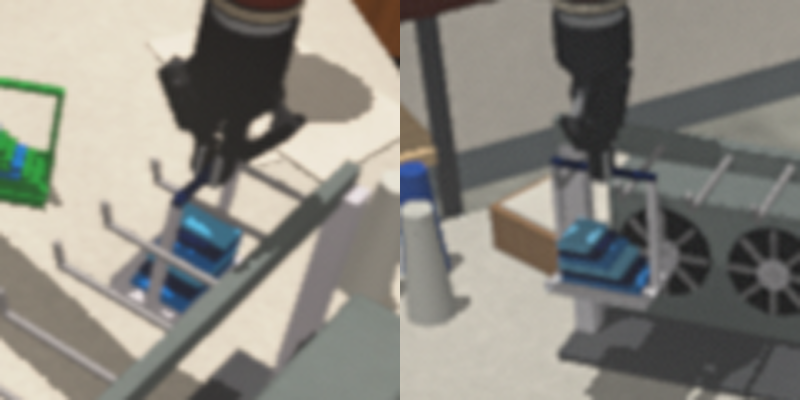

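```bash
python3 - <<'E'
from h import *
S,D=cam('scene'),cam('side')
y=np.array([-.643,.766,0]);x=np.array([.766,.643,0]);h=np.array([.5625,.352,.278])
for n,P in dict(barL=h-.056*y,barR=h+.056*y,pr1tip=h-.033*y-.037*x+[0,0,.01],pr1beam=h-.033*y+.077*x-[0,0,.008],pr2tip=h+.033*y-.037*x+[0,0,.01],pr2beam=h+.033*y+.077*x-[0,0,.008],tcp=manip.state()['tool_pos']).items():
    a=(proj(S,P)-[321,119])*400/120;b=(proj(D,P)-[159,55])*400/120+[400,0];print(n,a.round(),b.round())
f=lambda p:(321+p[0]*.3,119+p[1]*.3)
g=lambda p:(159+(p[0]-400)*.3,55+p[1]*.3)
for p,q in(((180,200),(655,177)),):print(tri(S,f(p),D,g(q)))
E
```

```text
barL [173. 201.] [651. 178.]
barR [243. 138.] [547. 160.]
pr1tip [153. 159.] [615. 183.]
pr1beam [267. 237.] [658. 146.]
pr2tip [195. 123.] [552. 172.]
pr2beam [307. 198.] [598. 136.]
tcp [200. 206.] [601. 206.]
(array([0.60225619, 0.31169269, 0.27891665]), np.float64(0.005564906506559878))
```

The picture matches prediction: the bar end is at (180,200) and the prong tip at (155,165), just inside the post. I'll lower slightly, release and go up. The route continues to a viewing pose over carriers B and A.

>>> send_rows --increments '[{"claw":1,"dx":0,"dy":0,"dz":0.004,"yaw":0},{"claw":1,"dx":0,"dy":0,"dz":0.004,"yaw":0},{"claw":-1,"dx":0,"dy":0,"dz":0.004,"yaw":0},{"claw":-1,"dx":0,"dy":0,"dz":0.004,"yaw":0},{"claw":-1,"dx":0,"dy":0,"dz":0.004,"yaw":0},{"claw":-1,"dx":0,"dy":0,"dz":0.004,"yaw":0},{"claw":-1,"dx":0,"dy":0,"dz":0.004,"yaw":0},{"claw":-1,"dx":0,"dy":0,"dz":-0.05,"yaw":0},{"claw":-1,"dx":0,"dy":0,"dz":-0.13,"yaw":0},{"claw":-1,"dx":0,"dy":0,"dz":-0.22,"yaw":0},{"claw":-1,"dx":0,"dy":0,"dz":-0.3,"yaw":0}]'

```text
time: 9.75
tool_pos: [0.5626, 0.3522, 0.3872]
tool_rot: [0.0, 0.423, 0.906, 0.0]
contact_force: [0.9, 0.2, 0.4]
gripper_width: 1.0
grasp_force: 0.0
```

>>> send_rows --increments '[{"claw":-1,"dx":-0.07,"dy":-0.085,"dz":0,"yaw":0.08},{"claw":-1,"dx":-0.14,"dy":-0.17,"dz":0,"yaw":0.19},{"claw":-1,"dx":-0.21,"dy":-0.255,"dz":0,"yaw":0.3},{"claw":-1,"dx":-0.28,"dy":-0.34,"dz":0,"yaw":0.4},{"claw":-1,"dx":-0.35,"dy":-0.425,"dz":0.03,"yaw":0.465},{"claw":-1,"dx":-0.42,"dy":-0.51,"dz":0.054,"yaw":0.465},{"claw":-1,"dx":-0.459,"dy":-0.549,"dz":0.054,"yaw":0.465},{"claw":-1,"dx":-0.459,"dy":-0.549,"dz":0.054,"yaw":0.465},{"claw":-1,"dx":-0.459,"dy":-0.549,"dz":0.054,"yaw":0.465}]'

```text
time: 10.88
tool_pos: [0.4998, 0.0006, 0.3586]
tool_rot: [0.0, 0.707, 0.707, 0.0]
contact_force: [0.3, 0.6, 0.5]
gripper_width: 0.999
grasp_force: 0.0
```

```bash
python3 - <<'E'
from h import *
st=manip.state();print(st['tool_pos'],st['tool_rot'])
np.save('w5.npy',cam('wrist',st)[1]);im=snap('wrist','w5');snap('side','s5');snap('scene','sc5')
cv2.imwrite('pics/c6.png',cv2.resize(im[:,:,::-1],(800,600),interpolation=cv2.INTER_CUBIC))
E
```

```text
[0.49975244 0.00057875 0.35860726] [3.75101015e-05 7.06969555e-01 7.07243901e-01 3.34576079e-04]
```

View pics/c6.png

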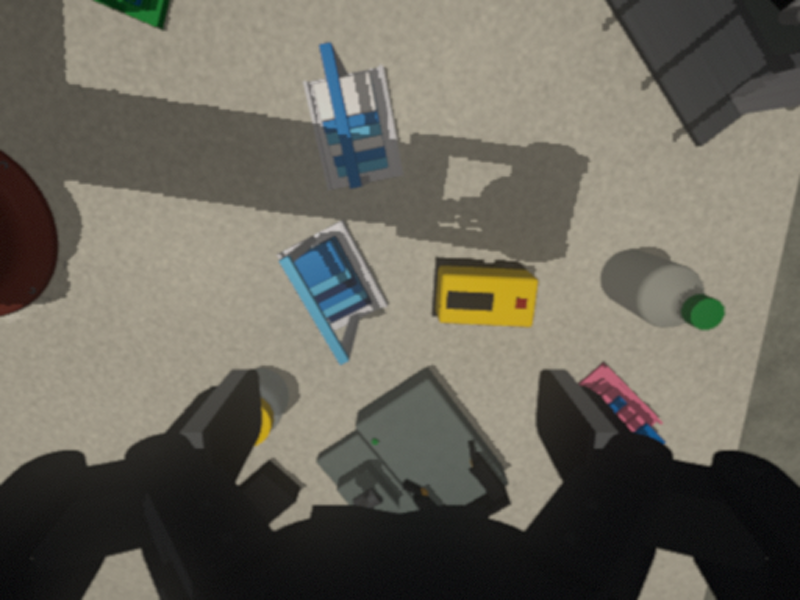

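The wrist view shows bar B (327,44)–(354,186), bar A (285,257)–(344,361), battery top (439–537, 268–327) with nose right, and the unit's bed corners (432,368), (357,418) and (507,466).

```bash
python3 - <<'E'
from h import *
K=cam('wrist')[0];c=(K,np.load('w5.npy'));k=1.5625
for n,p,q in[('B',(354,186),(327,44)),('A',(344,361),(285,257))]:
    a=onz(c,p[0]/k,p[1]/k,.134);b=onz(c,q[0]/k,q[1]/k,.134);print(n,((a+b)/2).round(4),'len',np.linalg.norm(a-b),'carrier yaw',np.degrees(np.arctan2(*(b-a)[1::-1]))-90)
for p in((432,368),(357,418),(507,466)):print(onz(c,p[0]/k,p[1]/k,.04).round(4))
E
```

```text
B [0.4531 0.1065 0.134 ] len 0.10904027613175223 carrier yaw 9.638645393689416
A [ 0.4246 -0.057   0.134 ] len 0.10977684937197013 carrier yaw 26.258491561146315
[ 0.5386 -0.1562  0.04  ]
[ 0.4503 -0.2212  0.04  ]
[ 0.6339 -0.2876  0.04  ]
```

>>> send_rows --increments '[{"claw":-1,"dx":0.1,"dy":-0.05,"dz":0.02,"yaw":-0.05},{"claw":-1,"dx":0.212,"dy":-0.093,"dz":0.04,"yaw":-0.112},{"claw":-1,"dx":0.212,"dy":-0.093,"dz":0.1,"yaw":-0.112},{"claw":-1,"dx":0.212,"dy":-0.093,"dz":0.21,"yaw":-0.112},{"claw":-1,"dx":0.212,"dy":-0.093,"dz":0.32,"yaw":-0.112},{"claw":-1,"dx":0.212,"dy":-0.093,"dz":0.4,"yaw":-0.112},{"claw":-1,"dx":0.212,"dy":-0.093,"dz":0.47,"yaw":-0.112},{"claw":-1,"dx":0.212,"dy":-0.093,"dz":0.52,"yaw":-0.112},{"claw":-1,"dx":0.212,"dy":-0.093,"dz":0.542,"yaw":-0.112},{"claw":-1,"dx":0.212,"dy":-0.093,"dz":0.542,"yaw":-0.112},{"claw":-1,"dx":0.212,"dy":-0.093,"dz":0.542,"yaw":-0.112},{"claw":1,"dx":0.212,"dy":-0.093,"dz":0.542,"yaw":-0.112},{"claw":1,"dx":0.212,"dy":-0.093,"dz":0.542,"yaw":-0.112},{"claw":1,"dx":0.212,"dy":-0.093,"dz":0.542,"yaw":-0.112},{"claw":1,"dx":0.212,"dy":-0.093,"dz":0.542,"yaw":-0.112},{"claw":1,"dx":0.212,"dy":-0.093,"dz":0.542,"yaw":-0.112}]'

```text
time: 13.02
tool_pos: [0.4533, 0.1061, 0.0875]
tool_rot: [0.0, 0.645, 0.764, 0.0]
contact_force: [-0.1, 0.4, 1.4]
gripper_width: 0.093
grasp_force: 59.8
```

>>> send_rows --increments '[{"claw":1,"dx":0,"dy":0,"dz":-0.06,"yaw":0},{"claw":1,"dx":0,"dy":0,"dz":-0.14,"yaw":0},{"claw":1,"dx":0,"dy":0,"dz":-0.22,"yaw":0},{"claw":1,"dx":0,"dy":0.02,"dz":-0.3,"yaw":-0.05},{"claw":1,"dx":0.03,"dy":0.07,"dz":-0.37,"yaw":-0.12},{"claw":1,"dx":0.05,"dy":0.13,"dz":-0.37,"yaw":-0.2},{"claw":1,"dx":0.08,"dy":0.2,"dz":-0.37,"yaw":-0.28},{"claw":1,"dx":0.106,"dy":0.266,"dz":-0.37,"yaw":-0.354},{"claw":1,"dx":0.106,"dy":0.266,"dz":-0.37,"yaw":-0.354},{"claw":1,"dx":0.13,"dy":0.309,"dz":-0.37,"yaw":-0.354},{"claw":1,"dx":0.155,"dy":0.352,"dz":-0.37,"yaw":-0.354},{"claw":1,"dx":0.18,"dy":0.395,"dz":-0.37,"yaw":-0.354},{"claw":1,"dx":0.207,"dy":0.439,"dz":-0.37,"yaw":-0.354},{"claw":1,"dx":0.207,"dy":0.439,"dz":-0.37,"yaw":-0.354},{"claw":1,"dx":0.207,"dy":0.439,"dz":-0.34,"yaw":-0.354},{"claw":1,"dx":0.207,"dy":0.439,"dz":-0.315,"yaw":-0.354},{"claw":1,"dx":0.207,"dy":0.439,"dz":-0.3,"yaw":-0.354},{"claw":1,"dx":0.207,"dy":0.439,"dz":-0.294,"yaw":-0.354},{"claw":1,"dx":0.207,"dy":0.439,"dz":-0.294,"yaw":-0.354}]'

```text
time: 15.4
tool_pos: [0.6523, 0.2446, 0.2355]
tool_rot: [0.001, 0.422, 0.906, 0.0]
contact_force: [-3.3, -0.3, 2.0]
gripper_width: 0.094
grasp_force: 59.8
```

>>> send_rows --increments '[{"claw":1,"dx":0,"dy":0,"dz":0.002,"yaw":0},{"claw":-1,"dx":0,"dy":0,"dz":0.002,"yaw":0},{"claw":-1,"dx":0,"dy":0,"dz":0.002,"yaw":0},{"claw":-1,"dx":0,"dy":0,"dz":0.002,"yaw":0},{"claw":-1,"dx":0,"dy":0,"dz":0.002,"yaw":0},{"claw":-1,"dx":0,"dy":0,"dz":0.002,"yaw":0},{"claw":-1,"dx":0,"dy":0,"dz":-0.05,"yaw":0},{"claw":-1,"dx":0,"dy":0,"dz":-0.13,"yaw":0},{"claw":-1,"dx":0,"dy":0,"dz":-0.22,"yaw":0},{"claw":-1,"dx":0,"dy":0,"dz":-0.28,"yaw":0},{"claw":-1,"dx":-0.03,"dy":-0.09,"dz":-0.28,"yaw":0.08},{"claw":-1,"dx":-0.06,"dy":-0.19,"dz":-0.28,"yaw":0.18},{"claw":-1,"dx":-0.09,"dy":-0.29,"dz":-0.27,"yaw":0.28},{"claw":-1,"dx":-0.12,"dy":-0.39,"dz":-0.26,"yaw":0.38},{"claw":-1,"dx":-0.15,"dy":-0.48,"dz":-0.25,"yaw":0.465},{"claw":-1,"dx":-0.178,"dy":-0.547,"dz":-0.25,"yaw":0.465},{"claw":-1,"dx":-0.178,"dy":-0.547,"dz":-0.25,"yaw":0.465},{"claw":-1,"dx":-0.178,"dy":-0.547,"dz":-0.25,"yaw":0.465},{"claw":-1,"dx":-0.178,"dy":-0.547,"dz":-0.25,"yaw":0.465}]'

```text
time: 17.77
tool_pos: [0.5005, 0.0015, 0.3592]
tool_rot: [-0.0, 0.706, 0.708, 0.0]
contact_force: [-0.4, -0.2, 0.5]
gripper_width: 1.001
grasp_force: 0.0
```

```bash
python3 - <<'E'
from h import *
st=manip.state();print(st['tool_pos'],st['tool_rot'])
c=cam('wrist',st);np.save('w6.npy',c[1]);im=snap('wrist','w6');a=snap('scene','sc6')[:,:,::-1];e=snap('side','s6')[:,:,::-1]
d=np.abs(im.astype(int)-cv2.cvtColor(cv2.imread('pics/w5.png'),4).astype(int)).sum(2)
print('diff in A region',(d[150:240,170:255]>60).mean(),'battery',(d[160:215,270:350]>60).mean())
P=[.6,.3,.22]
def crop(i,c,w=80,h=60):
    x,y=int(c[0])-w,int(c[1])-h;return cv2.resize(i[y:y+2*h,x:x+2*w],(400,300),interpolation=cv2.INTER_CUBIC)
top=np.hstack([crop(a,proj(cam('scene'),P)),crop(e,proj(cam('side'),P))])
z=im[:,:,::-1];bot=np.hstack([cv2.resize(z[140:230,160:280],(400,300)),cv2.resize(z[220:340,200:360],(400,300),interpolation=cv2.INTER_CUBIC)])
cv2.imwrite('pics/c7.png',np.vstack([top,bot]))
E
```

```text
[0.50049783 0.00145159 0.35922194] [-1.56828206e-04  7.06085017e-01  7.08127053e-01  2.37951025e-05]
diff in A region 0.013071895424836602 battery 0.038636363636363635
```

View pics/c7.png

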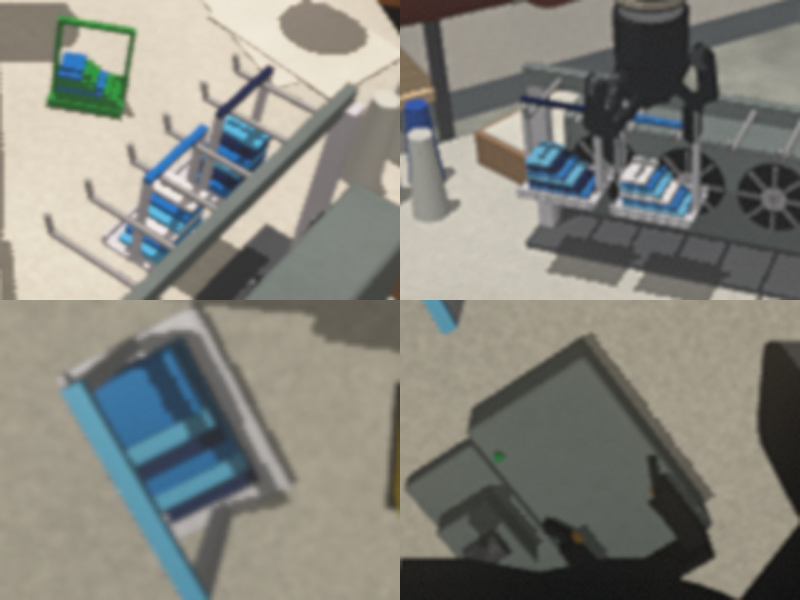

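Both carriers hang properly across their prong pairs, and A hasn't moved since it was knocked earlier. Next is carrier A.

>>> send_rows --increments '[{"claw":-1,"dx":-0.05,"dy":-0.06,"dz":0,"yaw":-0.1},{"claw":-1,"dx":-0.1,"dy":-0.12,"dz":0,"yaw":-0.2},{"claw":-1,"dx":-0.117,"dy":-0.152,"dz":0.04,"yaw":-0.305},{"claw":-1,"dx":-0.117,"dy":-0.152,"dz":0.12,"yaw":-0.305},{"claw":-1,"dx":-0.117,"dy":-0.152,"dz":0.22,"yaw":-0.305},{"claw":-1,"dx":-0.117,"dy":-0.152,"dz":0.32,"yaw":-0.305},{"claw":-1,"dx":-0.117,"dy":-0.152,"dz":0.4,"yaw":-0.305},{"claw":-1,"dx":-0.117,"dy":-0.152,"dz":0.47,"yaw":-0.305},{"claw":-1,"dx":-0.117,"dy":-0.152,"dz":0.52,"yaw":-0.305},{"claw":-1,"dx":-0.117,"dy":-0.152,"dz":0.543,"yaw":-0.305},{"claw":-1,"dx":-0.117,"dy":-0.152,"dz":0.543,"yaw":-0.305},{"claw":-1,"dx":-0.117,"dy":-0.152,"dz":0.543,"yaw":-0.305},{"claw":1,"dx":-0.117,"dy":-0.152,"dz":0.543,"yaw":-0.305},{"claw":1,"dx":-0.117,"dy":-0.152,"dz":0.543,"yaw":-0.305},{"claw":1,"dx":-0.117,"dy":-0.152,"dz":0.543,"yaw":-0.305},{"claw":1,"dx":-0.117,"dy":-0.152,"dz":0.543,"yaw":-0.305},{"claw":1,"dx":-0.117,"dy":-0.152,"dz":0.543,"yaw":-0.305}]'

```text
time: 20.05
tool_pos: [0.424, -0.058, 0.0879]
tool_rot: [-0.0, 0.528, 0.849, -0.0]
contact_force: [-1.7, 0.0, 1.9]
gripper_width: 0.094
grasp_force: 59.5
```

>>> send_rows --increments '[{"claw":1,"dx":0,"dy":0,"dz":-0.06,"yaw":0},{"claw":1,"dx":0,"dy":0,"dz":-0.14,"yaw":0},{"claw":1,"dx":0,"dy":0,"dz":-0.22,"yaw":0},{"claw":1,"dx":0,"dy":0.04,"dz":-0.3,"yaw":-0.02},{"claw":1,"dx":0,"dy":0.12,"dz":-0.37,"yaw":-0.05},{"claw":1,"dx":0.01,"dy":0.22,"dz":-0.37,"yaw":-0.09},{"claw":1,"dx":0.015,"dy":0.32,"dz":-0.37,"yaw":-0.13},{"claw":1,"dx":0.02,"dy":0.42,"dz":-0.37,"yaw":-0.16},{"claw":1,"dx":0.023,"dy":0.5,"dz":-0.37,"yaw":-0.16},{"claw":1,"dx":0.023,"dy":0.549,"dz":-0.37,"yaw":-0.16},{"claw":1,"dx":0.035,"dy":0.599,"dz":-0.37,"yaw":-0.16},{"claw":1,"dx":0.047,"dy":0.648,"dz":-0.37,"yaw":-0.16},{"claw":1,"dx":0.059,"dy":0.697,"dz":-0.37,"yaw":-0.16},{"claw":1,"dx":0.07,"dy":0.744,"dz":-0.37,"yaw":-0.16},{"claw":1,"dx":0.07,"dy":0.744,"dz":-0.37,"yaw":-0.16},{"claw":1,"dx":0.07,"dy":0.744,"dz":-0.34,"yaw":-0.16},{"claw":1,"dx":0.07,"dy":0.744,"dz":-0.315,"yaw":-0.16},{"claw":1,"dx":0.07,"dy":0.744,"dz":-0.302,"yaw":-0.16},{"claw":1,"dx":0.07,"dy":0.744,"dz":-0.296,"yaw":-0.16},{"claw":1,"dx":0.07,"dy":0.744,"dz":-0.296,"yaw":-0.16}]'

```text
time: 22.55
tool_pos: [0.7424, 0.1381, 0.2363]
tool_rot: [0.0, 0.422, 0.906, 0.0]
contact_force: [-0.2, -0.2, -3.5]
gripper_width: 0.097
grasp_force: 59.0
```

>>> send_rows --increments '[{"claw":1,"dx":0,"dy":0,"dz":0.004,"yaw":0},{"claw":1,"dx":0,"dy":0,"dz":0.004,"yaw":0},{"claw":-1,"dx":0,"dy":0,"dz":0.004,"yaw":0},{"claw":-1,"dx":0,"dy":0,"dz":0.004,"yaw":0},{"claw":-1,"dx":0,"dy":0,"dz":0.004,"yaw":0},{"claw":-1,"dx":0,"dy":0,"dz":0.004,"yaw":0},{"claw":-1,"dx":0,"dy":0,"dz":-0.05,"yaw":0},{"claw":-1,"dx":0,"dy":0,"dz":-0.13,"yaw":0},{"claw":-1,"dx":0,"dy":0,"dz":-0.22,"yaw":0},{"claw":-1,"dx":0,"dy":0,"dz":-0.28,"yaw":0},{"claw":-1,"dx":-0.04,"dy":-0.1,"dz":-0.28,"yaw":0.08},{"claw":-1,"dx":-0.08,"dy":-0.2,"dz":-0.28,"yaw":0.18},{"claw":-1,"dx":-0.12,"dy":-0.3,"dz":-0.27,"yaw":0.28},{"claw":-1,"dx":-0.16,"dy":-0.4,"dz":-0.26,"yaw":0.38},{"claw":-1,"dx":-0.2,"dy":-0.5,"dz":-0.25,"yaw":0.465},{"claw":-1,"dx":-0.24,"dy":-0.6,"dz":-0.25,"yaw":0.465},{"claw":-1,"dx":-0.284,"dy":-0.713,"dz":-0.25,"yaw":0.465},{"claw":-1,"dx":-0.284,"dy":-0.713,"dz":-0.25,"yaw":0.465},{"claw":-1,"dx":-0.284,"dy":-0.713,"dz":-0.25,"yaw":0.465},{"claw":-1,"dx":-0.284,"dy":-0.713,"dz":-0.25,"yaw":0.465}]'

```text
time: 25.05
tool_pos: [0.5613, -0.1987, 0.3608]
tool_rot: [-0.0, 0.706, 0.708, 0.0]
contact_force: [0.4, 1.2, 0.2]
gripper_width: 0.996
grasp_force: 0.0
```

```bash
python3 - <<'E'
from h import *
st=manip.state();print(st['tool_pos'],st['tool_rot'])
c=cam('wrist',st);np.save('w7.npy',c[1]);im=snap('wrist','w7');a=snap('scene','sc7')[:,:,::-1];e=snap('side','s7')[:,:,::-1]
P=[.66,.25,.22];x,y=proj(cam('scene'),P).astype(int)
z=im[:,:,::-1][40:328,90:474]
z=cv2.resize(z,(800,600),interpolation=cv2.INTER_CUBIC)
z[420:,:240]=cv2.resize(a[y-60:y+60,x-80:x+80],(240,180))
cv2.imwrite('pics/c8.png',z)
E
```

```text
[ 0.56125388 -0.19872927  0.36078575] [-5.87504793e-05  7.05942300e-01  7.08269333e-01  1.33957209e-04]
```

View pics/c8.png

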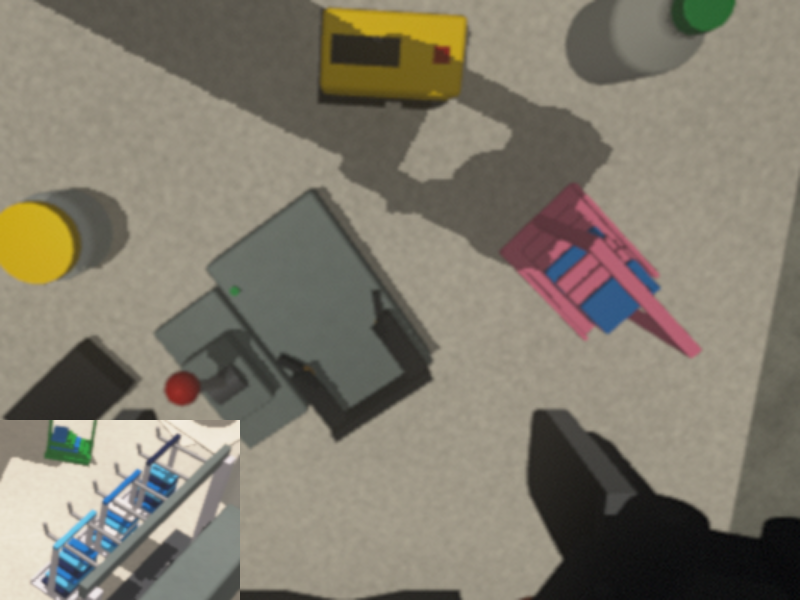

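All three carriers hang on the hooks (inset). In the main view the bed front corners are (315,190) and (209,268), the wall mouth tips (377,292) and (283,358), and the wall back corners (431,378) and (337,438). The battery top is (321–467, 10–97), and the ball is at (182,388).

```bash
python3 - <<'E'
from h import *
K=cam('wrist')[0];c=(K,np.load('w7.npy'));w=lambda p,z:onz(c,90+p[0]*.48,40+p[1]*.48,z)
fl,fr=w((315,190),.04),w((209,268),.04)
d=(fl-fr)[:2];print('front',fl.round(4),fr.round(4),np.linalg.norm(d),'unit yaw',np.degrees(np.arctan2(d[1],d[0]))-90)
for n,p,z in[('mouthL',(377,292),.063),('mouthR',(283,358),.063),('backL',(431,378),.063),('backR',(337,438),.063),('stopL',(403,372),.063),('stopR',(345,408),.063),('stopL',(403,372),.04),('stopR',(345,408),.04)]:
    P=w(p,z)
    for yaw in(-54.5,):
        t=np.radians(yaw);x=np.array([np.cos(t),np.sin(t)]);y=np.array([-x[1],x[0]]);o=(fl+fr)[:2]/2+.09*x
        r=P[:2]-o;print(n,P.round(4),'unit frame',(r@x).round(4),(r@y).round(4))
print('unit o',o)
e=lambda a,b:np.degrees(np.arctan2(*(w(b[0],b[1])-w(a[0],a[1]))[1::-1]))
print('axis from mouth-back L,R',e(((377,292),.063),((431,378),.063)),e(((283,358),.063),((337,438),.063)))
for f,m in(('w7','w7.npy'),('w6','w6.npy')):
    cc=(K,np.load(m));hsv=cv2.cvtColor(cv2.imread(f'pics/{f}.png'),40)
    M=((hsv[...,0]>18)&(hsv[...,0]<34)&(hsv[...,1]>170)).astype(np.uint8)
    n,_,S,C=cv2.connectedComponentsWithStats(M)
    cs,_=cv2.findContours(M,0,1)
    for q in cs:
        if cv2.contourArea(q)<700:continue
        r=cv2.minAreaRect(q);B=np.array([onz(cc,u,v,.058)[:2] for u,v in cv2.boxPoints(r)])
        print(f,r,B.mean(0).round(4),[np.linalg.norm(B[i]-B[i-1]).round(4) for i in range(2)],[np.degrees(np.arctan2(*(B[i]-B[i-1])[::-1])).round(2) for i in range(2)])
E
```

```text
front [ 0.5383 -0.1701  0.04  ] [ 0.451  -0.2332  0.04  ] 0.10766639978772025 unit yaw -54.134487579818995
mouthL [ 0.5874 -0.2473  0.063 ] unit frame 0.001 0.0491
mouthR [ 0.5121 -0.3027  0.063 ] unit frame 0.0024 -0.0445
backL [ 0.633  -0.3197  0.063 ] unit frame 0.0865 0.0441
backR [ 0.556  -0.3742  0.063 ] unit frame 0.0861 -0.0503
stopL [ 0.6099 -0.3146  0.063 ] unit frame 0.0689 0.0283
stopR [ 0.5626 -0.3467  0.063 ] unit frame 0.0676 -0.0289
stopL [ 0.6123 -0.3235  0.04  ] unit frame 0.0776 0.025
stopR [ 0.5627 -0.3572  0.04  ] unit frame 0.0762 -0.0349
unit o [ 0.54690313 -0.27492181]
axis from mouth-back L,R -57.830026227144025 -58.451560318088
w7 ((106.0, 156.0), (38.0, 40.0), 90.0) [ 0.3193 -0.2095] [np.float64(0.0628), np.float64(0.0638)] [np.float64(81.43), np.float64(0.19)]
w7 ((278.2172546386719, 65.80690002441406), (68.05882263183594, 40.57691955566406), 3.3664605617523193) [ 0.5955 -0.0725] [np.float64(0.1039), np.float64(0.0564)] [np.float64(177.01), np.float64(86.01)]
w6 ((310.96136474609375, 189.7730712890625), (61.722900390625, 35.3058967590332), 2.862405300140381) [ 0.5939 -0.0648] [np.float64(0.1051), np.float64(0.061)] [np.float64(177.15), np.float64(88.73)]
```

Two views disagree by about 14 mm on the unit corner, so I'll check the wrist calibration with SIFT matches between views. Table points should come out at z=0.

```bash
python3 - <<'E'
from h import *
K=cam('wrist')[0];s=cv2.SIFT_create(contrastThreshold=.01)
I={n:cv2.imread(f'pics/{n}.png',0) for n in('w6','w7')};C={n:(K,np.load(n+'.npy')) for n in I}
k,d={},{}
for n in I:k[n],d[n]=s.detectAndCompute(I[n][:255],None)
m=cv2.BFMatcher().knnMatch(d['w6'],d['w7'],k=2)
R_=[]
for a,b in m:
    if a.distance<.8*b.distance:
        p,q=k['w6'][a.queryIdx].pt,k['w7'][a.trainIdx].pt
        P,e=tri(C['w6'],p,C['w7'],q)
        if -.08<P[2]<.3 and e<.01:R_.append((*P.round(4),round(e,4),*np.round(p),*np.round(q)))
R_=np.array(R_);np.set_printoptions(suppress=True,linewidth=150);print(len(R_))
print(R_[np.argsort(R_[:,1])])
E
```

```text
97
[[  0.3544  -0.2283  -0.0724   0.0089 191.     243.     153.     156.    ]
 [  0.4402  -0.2016  -0.0003   0.0002 224.     248.     188.     147.    ]
 [  0.2168  -0.1969  -0.       0.0001 111.     246.      64.     144.    ]
 [  0.1454  -0.1909   0.0003   0.0003  75.     243.      23.     140.    ]
 [  0.4733  -0.1889   0.0005   0.0001 241.     243.     206.     140.    ]
 [  0.4733  -0.1889   0.0005   0.0001 241.     243.     206.     140.    ]
 [  0.1241  -0.1887  -0.0003   0.0001  64.     242.      11.     139.    ]
 [  0.8409  -0.1871   0.0004   0.0003 428.     242.     411.     140.    ]
 [  0.2219  -0.1856   0.0009   0.0005 113.     241.      65.     138.    ]
 [  0.1949  -0.1851  -0.       0.0001  99.     240.      50.     137.    ]
 [  0.4773  -0.1807   0.0004   0.0003 243.     239.     208.     135.    ]
 [  0.8415  -0.1807  -0.0011   0.0001 428.     239.     412.     136.    ]
 [  0.1329  -0.1802   0.0001   0.0001  67.     238.      15.     134.    ]
 [  0.4039  -0.1796   0.0004   0.0002 206.     238.     167.     135.    ]
 [  0.23    -0.1775   0.0003   0.0001 117.     
[... 5478 characters left out ...]
.      65.      42.    ]
 [  0.173   -0.0274   0.0005   0.0002  75.     161.      19.      40.    ]
 [  0.173   -0.0274   0.0005   0.0002  75.     161.      19.      40.    ]
 [  0.1933  -0.011    0.0005   0.0002  85.     152.      30.      29.    ]
 [  0.9054  -0.0048   0.001    0.0002 480.     150.     468.      27.    ]
 [  0.8988  -0.0006   0.0001   0.0001 476.     147.     463.      24.    ]
 [  0.9202   0.0095  -0.0001   0.0004 490.     142.     478.      17.    ]
 [  0.7688   0.0148   0.       0.0001 405.     139.     385.      13.    ]
 [  0.8004   0.0182  -0.0005   0.0003 423.     137.     404.      11.    ]
 [  0.841    0.0184   0.0009   0.0001 446.     137.     430.      10.    ]]
```

The calibration is excellent (table points at 0 ± 1 mm), so the error was my choice of corner. I'll take a closer view of the unit.

>>> send_rows --increments '[{"claw":-1,"dx":-0.1,"dy":-0.01,"dz":0.02,"yaw":0},{"claw":-1,"dx":-0.2,"dy":-0.02,"dz":0.08,"yaw":0},{"claw":-1,"dx":-0.273,"dy":-0.029,"dz":0.18,"yaw":0},{"claw":-1,"dx":-0.273,"dy":-0.029,"dz":0.28,"yaw":0},{"claw":-1,"dx":-0.273,"dy":-0.029,"dz":0.36,"yaw":0},{"claw":-1,"dx":-0.273,"dy":-0.029,"dz":0.38,"yaw":0},{"claw":-1,"dx":-0.273,"dy":-0.029,"dz":0.38,"yaw":0},{"claw":-1,"dx":-0.273,"dy":-0.029,"dz":0.38,"yaw":0}]'

```text
time: 26.2
tool_pos: [0.5478, -0.3371, 0.1738]
tool_rot: [0.002, 0.706, 0.708, 0.0]
contact_force: [-0.2, 0.1, 0.4]
gripper_width: 0.999
grasp_force: 0.0
```

```bash
python3 - <<'E'
from h import *
st=manip.state();print(st['tool_pos'],st['tool_rot'])
c=cam('wrist',st);np.save('w8.npy',c[1]);im=snap('wrist','w8')
cv2.imwrite('pics/c9.png',cv2.resize(im[:300,100:500,::-1],(800,600),interpolation=cv2.INTER_CUBIC))
for P in([.5383,-.17,.04],[.451,-.233,.04],[.633,-.32,.063],[.556,-.374,.063]):print((proj(c,np.array(P))-[100,0])*2)
E
```

```text
[ 0.54780983 -0.33706425  0.17381521] [2.21001388e-03 7.06388939e-01 7.07820400e-01 2.51175818e-04]
[289.60688212 -13.35486475]
[110.16593749 134.7029588 ]
[484.50816166 321.42700178]
[325.73233459 425.36000377]
```

View pics/c9.png

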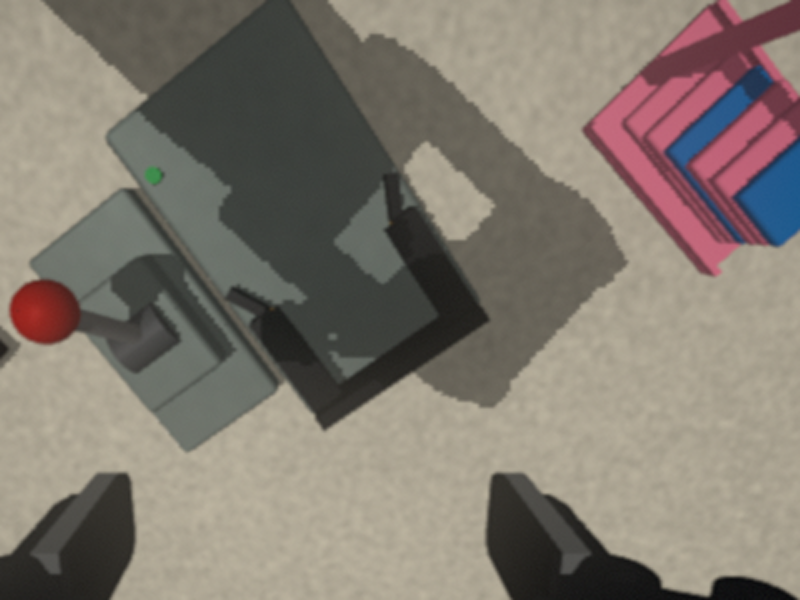

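The closer view shows the bed front-right corner (108,136), front edge to (282,−2), right bed edge towards (215,283), wall back corners (487,320) and (325,428), and lip inner edges (388,232)–(440,315) and (272,305)–(343,383). The ball is at (45,311).

```bash
python3 - <<'E'
from h import *
K=cam('wrist')[0];c=(K,np.load('w8.npy'));w=lambda p,z:onz(c,100+p[0]/2,p[1]/2,z)[:2]
A=lambda p,q,z:(np.degrees(np.arctan2(*(w(q,z)-w(p,z))[::-1])).round(2),np.linalg.norm(w(q,z)-w(p,z)).round(4))
print('right edge',A((108,136),(215,283),.04),'left edge',A((290,0),(385,160),.04),'front',A((108,136),(282,-2),.04),'back',A((325,428),(487,320),.063),'lipL',A((388,232),(440,315),.063),'lipR',A((272,305),(343,383),.063),'stop',A((343,383),(440,315),.063))
print('outer L',A((402,205),(487,320),.063),'outerR',A((262,335),(325,428),.063))
fr=w((108,136),.04)
for yaw in(-54.,-55.):
    t=np.radians(yaw);x=np.array([np.cos(t),np.sin(t)]);y=np.array([-x[1],x[0]]);o=fr+.055*y+.09*x
    print(yaw,'o',o.round(4))
    for n,p,z in[('fl',(282,-2),.04),('backL',(487,320),.063),('backR',(325,428),.063),('lipL0',(388,232),.063),('lipL1',(440,315),.063),('lipR0',(272,305),.063),('lipR1',(343,383),.063),('tipL',(388,178),.063),('tipR',(232,292),.063),('redge',(215,283),.04),('ball',(45,311),.11)]:
        r=w(p,z)-o;print('  ',n,w(p,z).round(4),'unit',(r@x).round(4),(r@y).round(4))
E
```

```text
right edge (np.float64(-55.36), np.float64(0.0859)) left edge (np.float64(-56.22), np.float64(0.0828)) front (np.float64(34.81), np.float64(0.1034)) back (np.float64(35.57), np.float64(0.0965)) lipL (np.float64(-55.62), np.float64(0.0475)) lipR (np.float64(-48.26), np.float64(0.0526)) stop (np.float64(36.52), np.float64(0.058))
outer L (np.float64(-50.77), np.float64(0.0694)) outerR (np.float64(-57.15), np.float64(0.0578))
-54.0 o [ 0.5473 -0.2741]
   fl [ 0.5348 -0.1746] unit -0.0879 0.0484
   backL [ 0.6342 -0.3193] unit 0.0876 0.0437
   backR [ 0.5556 -0.3754] unit 0.0869 -0.0528
   lipL0 [ 0.5843 -0.2777] unit 0.0247 0.0278
   lipL1 [ 0.6111 -0.3169] unit 0.0721 0.0264
   lipR0 [ 0.5294 -0.3121] unit 0.0203 -0.0368
   lipR1 [ 0.5645 -0.3514] unit 0.0726 -0.0316
   tipL [ 0.5833 -0.2537] unit 0.0047 0.0411
   tipR [ 0.5103 -0.3059] unit 0.004 -0.0486
   redge [ 0.4987 -0.3043] unit -0.0041 -0.057
   ball [ 0.4403 -0.3074] unit -0.0359 -0.1061
-55.0 o [ 0.5466 -0.2758]
   fl [ 0.5348 -0.1746] unit -0.0897 0.0484
   backL [ 0.6342 -0.3193] unit 0.0859 0.0468
   backR [ 0.5556 -0.3754] unit 0.0868 -0.0497
   lipL0 [ 0.5843 -0.2777] unit 0.0232 0.0298
   lipL1 [ 0.6111 -0.3169] unit 0.0707 0.0292
   lipR0 [ 0.5294 -0.3121] unit 0.0199 -0.0349
   lipR1 [ 0.5645 -0.3514] unit 0.0722 -0.0287
   tipL [ 0.5833 -0.2537] unit 0.003 0.0428
   tipR [ 0.5103 -0.3059] unit 0.0038 -0.047
   redge [ 0.4987 -0.3043] unit -0.0041 -0.0555
   ball [ 0.4403 -0.3074] unit -0.035 -0.1052
```

The unit axis is about −55°, with the centreline through (0.546,−0.276). Next is the battery at (0.5955,−0.0725), yaw −3°. I'll come in above it and find the true finger depth by closing at decreasing heights.

>>> send_rows --increments '[{"claw":-1,"dx":0,"dy":0,"dz":-0.11,"yaw":0},{"claw":-1,"dx":0.02,"dy":0.01,"dz":-0.2,"yaw":-0.08},{"claw":-1,"dx":0.1,"dy":0.03,"dz":-0.2,"yaw":-0.2},{"claw":-1,"dx":0.2,"dy":0.05,"dz":-0.2,"yaw":-0.32},{"claw":-1,"dx":0.3,"dy":0.07,"dz":-0.2,"yaw":-0.44},{"claw":-1,"dx":0.4,"dy":0.08,"dz":-0.2,"yaw":-0.56},{"claw":-1,"dx":0.5,"dy":0.095,"dz":-0.15,"yaw":-0.68},{"claw":-1,"dx":0.529,"dy":0.095,"dz":-0.08,"yaw":-0.8},{"claw":-1,"dx":0.529,"dy":0.095,"dz":0.0,"yaw":-0.9},{"claw":-1,"dx":0.529,"dy":0.095,"dz":0.1,"yaw":-0.96},{"claw":-1,"dx":0.529,"dy":0.095,"dz":0.18,"yaw":-1.0},{"claw":-1,"dx":0.529,"dy":0.095,"dz":0.228,"yaw":-1.0},{"claw":-1,"dx":0.529,"dy":0.095,"dz":0.248,"yaw":-1.0},{"claw":-1,"dx":0.529,"dy":0.095,"dz":0.248,"yaw":-1.0},{"claw":-1,"dx":0.529,"dy":0.095,"dz":0.248,"yaw":-1.0}]'

```text
time: 28.12
tool_pos: [0.595, -0.0722, 0.049]
tool_rot: [0.002, 0.035, 0.999, -0.0]
contact_force: [-1.4, -0.3, -0.1]
gripper_width: 0.999
grasp_force: 0.0
```

>>> send_rows --increments '[{"claw":1,"dx":0,"dy":0,"dz":0,"yaw":-0.012},{"claw":1,"dx":0,"dy":0,"dz":0,"yaw":-0.012},{"claw":1,"dx":0,"dy":0,"dz":0,"yaw":-0.012}]'

```text
time: 28.5
tool_pos: [0.5936, -0.0719, 0.0471]
tool_rot: [0.0, 0.026, 1.0, -0.0]
contact_force: [0.7, 0.7, -0.2]
gripper_width: 0.378
grasp_force: 0.0
```

>>> send_rows --increments '[{"claw":-1,"dx":0,"dy":0,"dz":-0.02,"yaw":0},{"claw":-1,"dx":0,"dy":0,"dz":-0.02,"yaw":0},{"claw":-1,"dx":0,"dy":0,"dz":-0.02,"yaw":0},{"claw":-1,"dx":0,"dy":0,"dz":0.024,"yaw":0},{"claw":-1,"dx":0,"dy":0,"dz":0.024,"yaw":0},{"claw":1,"dx":0,"dy":0,"dz":0.024,"yaw":0},{"claw":1,"dx":0,"dy":0,"dz":0.024,"yaw":0},{"claw":1,"dx":0,"dy":0,"dz":0.024,"yaw":0}]'

```text
time: 29.5
tool_pos: [0.594, -0.072, 0.0355]
tool_rot: [0.001, 0.026, 1.0, -0.0]
contact_force: [0.1, 0.3, 0.8]
gripper_width: 0.375
grasp_force: 0.0
```

>>> send_rows --increments '[{"claw":-1,"dx":0,"dy":0,"dz":-0.03,"yaw":0},{"claw":-1,"dx":0,"dy":0,"dz":-0.03,"yaw":0},{"claw":-1,"dx":0,"dy":0,"dz":-0.03,"yaw":0},{"claw":-1,"dx":0,"dy":0,"dz":0.018,"yaw":0},{"claw":-1,"dx":0,"dy":0,"dz":0.018,"yaw":0},{"claw":1,"dx":0,"dy":0,"dz":0.018,"yaw":0},{"claw":1,"dx":0,"dy":0,"dz":0.018,"yaw":0},{"claw":1,"dx":0,"dy":0,"dz":0.018,"yaw":0}]'

```text
time: 30.5
tool_pos: [0.594, -0.072, 0.0266]
tool_rot: [0.001, 0.026, 1.0, -0.0]
contact_force: [-0.4, 0.5, 0.7]
gripper_width: 0.38
grasp_force: 0.0
```

>>> send_rows --increments '[{"claw":-1,"dx":0,"dy":0,"dz":-0.03,"yaw":0},{"claw":-1,"dx":0,"dy":0,"dz":-0.03,"yaw":0},{"claw":-1,"dx":0,"dy":0,"dz":-0.03,"yaw":0},{"claw":-1,"dx":0,"dy":0,"dz":0.018,"yaw":0},{"claw":-1,"dx":0,"dy":0,"dz":0.018,"yaw":0},{"claw":1,"dx":0,"dy":0,"dz":0.018,"yaw":0},{"claw":1,"dx":0,"dy":0,"dz":0.018,"yaw":0},{"claw":1,"dx":0,"dy":0,"dz":0.018,"yaw":0}]'

```text
time: 31.5
tool_pos: [0.5946, -0.0718, 0.0186]
tool_rot: [0.001, 0.026, 1.0, 0.0]
contact_force: [-1.6, 0.9, 6.9]
gripper_width: 0.626
grasp_force: 61.9
```

The pads first bite at TCP z ≈ 0.019, so the true tips lie about 31–39 mm above the stated TCP at this opening. I'll regrip at TCP z ≈ 0, which puts the tips about 31–39 mm above the underside (must exceed 25).

>>> send_rows --increments '[{"claw":-1,"dx":0,"dy":0,"dz":0,"yaw":0},{"claw":-1,"dx":0,"dy":0,"dz":0,"yaw":0},{"claw":-1,"dx":0,"dy":0,"dz":0.01,"yaw":0},{"claw":-1,"dx":0,"dy":0,"dz":0.025,"yaw":0},{"claw":-1,"dx":0,"dy":0,"dz":0.037,"yaw":0},{"claw":-1,"dx":0,"dy":0,"dz":0.037,"yaw":0},{"claw":1,"dx":0,"dy":0,"dz":0.037,"yaw":0},{"claw":1,"dx":0,"dy":0,"dz":0.037,"yaw":0},{"claw":1,"dx":0,"dy":0,"dz":0.037,"yaw":0},{"claw":1,"dx":0,"dy":0,"dz":0.037,"yaw":0}]'

```text
time: 32.75
tool_pos: [0.5941, -0.072, -0.001]
tool_rot: [0.001, 0.026, 1.0, -0.0]
contact_force: [1.0, 0.4, 2.4]
gripper_width: 0.642
grasp_force: 67.3
```

>>> send_rows --increments '[{"claw":1,"dx":0,"dy":0,"dz":-0.06,"yaw":0},{"claw":1,"dx":0,"dy":0,"dz":-0.14,"yaw":0},{"claw":1,"dx":0,"dy":-0.03,"dz":-0.2,"yaw":0.05},{"claw":1,"dx":0.03,"dy":-0.08,"dz":-0.2,"yaw":0.15},{"claw":1,"dx":0.06,"dy":-0.14,"dz":-0.2,"yaw":0.25},{"claw":1,"dx":0.09,"dy":-0.2,"dz":-0.2,"yaw":0.35},{"claw":1,"dx":0.12,"dy":-0.27,"dz":-0.2,"yaw":0.45},{"claw":1,"dx":0.145,"dy":-0.324,"dz":-0.2,"yaw":0.55},{"claw":1,"dx":0.145,"dy":-0.324,"dz":-0.2,"yaw":0.605},{"claw":1,"dx":0.145,"dy":-0.324,"dz":-0.18,"yaw":0.605},{"claw":1,"dx":0.145,"dy":-0.324,"dz":-0.14,"yaw":0.605},{"claw":1,"dx":0.145,"dy":-0.324,"dz":-0.11,"yaw":0.605},{"claw":1,"dx":0.145,"dy":-0.324,"dz":-0.11,"yaw":0.605},{"claw":1,"dx":0.145,"dy":-0.324,"dz":-0.11,"yaw":0.605}]'

```text
time: 34.5
tool_pos: [0.513, -0.2298, 0.0533]
tool_rot: [0.0, 0.461, 0.887, -0.0]
contact_force: [0.5, -0.2, -4.2]
gripper_width: 0.641
grasp_force: 66.5
```

>>> send_rows --increments '[{"claw":1,"dx":0,"dy":0,"dz":0.012,"yaw":0},{"claw":1,"dx":0,"dy":0,"dz":0.022,"yaw":0},{"claw":1,"dx":0,"dy":0,"dz":0.027,"yaw":0},{"claw":1,"dx":0,"dy":0,"dz":0.027,"yaw":0}]'

```text
time: 35.0
tool_pos: [0.5125, -0.2298, 0.0395]
tool_rot: [-0.0, 0.461, 0.887, 0.0]
contact_force: [0.1, -0.2, -5.2]
gripper_width: 0.639
grasp_force: 66.6
```

```bash
python3 - <<'E'
from h import *
st=manip.state();print(st['tool_pos'],st['contact_force'])
im=snap('wrist','w9')[:,:,::-1];a=snap('scene','sc9')[:,:,::-1];e=snap('side','s9')[:,:,::-1]
P=[.54,-.26,.06]
def crop(i,n,w=50,h=37):
    x,y=proj(cam(n),P).astype(int)-[w,h];return cv2.resize(i[max(y,0):y+2*h,x:x+2*w],(400,300),interpolation=cv2.INTER_CUBIC)
z=np.vstack([cv2.resize(im[90:390,56:456],(400,300)),crop(a,'scene')])
z2=np.vstack([crop(e,'side'),crop(a,'scene',100,75)])
cv2.imwrite('pics/c10.png',np.hstack([z,z2]))
E
```

```text
[ 0.51252948 -0.22975225  0.03946002] [ 0.08430713 -0.16516098 -5.22462685]
```

View pics/c10.png

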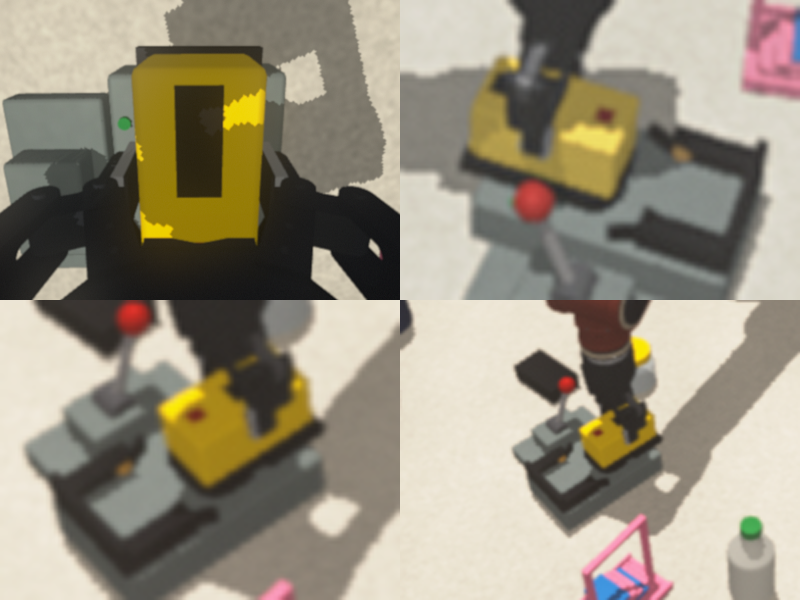

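The battery sits level and aligned on the open bed, nose towards the walls. I'll slide it forward.

>>> send_rows --increments '[{"claw":1,"dx":-0.015,"dy":0,"dz":0.001,"yaw":0},{"claw":1,"dx":-0.03,"dy":0,"dz":0.001,"yaw":0},{"claw":1,"dx":-0.045,"dy":0,"dz":0.001,"yaw":0},{"claw":1,"dx":-0.06,"dy":0,"dz":0.001,"yaw":0},{"claw":1,"dx":-0.06,"dy":0,"dz":0.001,"yaw":0}]'

```text
time: 35.78
tool_pos: [0.5304, -0.2551, 0.0394]
tool_rot: [0.0, 0.461, 0.887, -0.0]
contact_force: [-0.4, 0.1, -4.6]
gripper_width: 0.641
grasp_force: 66.6
```

>>> send_rows --increments '[{"claw":1,"dx":-0.015,"dy":0,"dz":0,"yaw":0},{"claw":1,"dx":-0.03,"dy":0,"dz":0,"yaw":0},{"claw":1,"dx":-0.045,"dy":0,"dz":0,"yaw":0},{"claw":1,"dx":-0.06,"dy":0,"dz":0,"yaw":0},{"claw":1,"dx":-0.06,"dy":0,"dz":0,"yaw":0}]'

```text
time: 36.4
tool_pos: [0.5481, -0.2804, 0.0393]
tool_rot: [0.001, 0.461, 0.887, -0.001]
contact_force: [0.1, -1.0, -6.6]
gripper_width: 0.64
grasp_force: 66.5
```

>>> send_rows --increments '[{"claw":1,"dx":-0.01,"dy":0,"dz":0,"yaw":0},{"claw":1,"dx":-0.02,"dy":0,"dz":0,"yaw":0},{"claw":1,"dx":-0.02,"dy":0,"dz":0,"yaw":0}]'

```text
time: 36.78
tool_pos: [0.5541, -0.2887, 0.0397]
tool_rot: [0.002, 0.461, 0.887, -0.001]
contact_force: [1.5, -2.7, -5.5]
gripper_width: 0.641
grasp_force: 66.6
```

>>> send_rows --increments '[{"claw":1,"dx":-0.005,"dy":0,"dz":0,"yaw":0},{"claw":1,"dx":-0.01,"dy":0,"dz":0,"yaw":0},{"claw":1,"dx":-0.01,"dy":0,"dz":0,"yaw":0}]'

```text
time: 37.15
tool_pos: [0.5559, -0.2913, 0.0393]
tool_rot: [-0.0, 0.461, 0.887, 0.0]
contact_force: [0.2, 0.2, -4.6]
gripper_width: 0.647
grasp_force: 66.6
```

>>> send_rows --increments '[{"claw":1,"dx":-0.005,"dy":0,"dz":0,"yaw":0},{"claw":1,"dx":-0.01,"dy":0,"dz":0,"yaw":0},{"claw":1,"dx":-0.01,"dy":0,"dz":0,"yaw":0}]'

```text
time: 37.52
tool_pos: [0.5568, -0.2926, 0.0394]
tool_rot: [-0.004, 0.461, 0.887, 0.001]
contact_force: [-8.1, 9.0, 4.1]
gripper_width: 0.64
grasp_force: 67.8
```

>>> send_rows --increments '[{"claw":1,"dx":-0.003,"dy":0,"dz":0,"yaw":0},{"claw":1,"dx":-0.006,"dy":0,"dz":0,"yaw":0},{"claw":1,"dx":-0.006,"dy":0,"dz":0,"yaw":0}]'

```text
time: 37.9
tool_pos: [0.5568, -0.2927, 0.0398]
tool_rot: [-0.007, 0.461, 0.887, 0.003]
contact_force: [-15.2, 17.1, 13.2]
gripper_width: 0.64
grasp_force: 68.9
```

```bash
python3 - <<'E'
from h import *
K=cam('wrist')[0];c=(K,np.load('w7.npy'))
im=cv2.cvtColor(cv2.imread('pics/w7.png'),40);x=np.array([.5736,-.8192]);y=np.array([.8192,.5736]);o=np.array([.5458,-.2764])
M=(im[...,0]>8)&(im[...,0]<24)&(im[...,1]>110)&(im[...,2]>60);M[:160]=0;M[235:]=0;M[:,:200]=0;M[:,300:]=0
v,u=np.nonzero(M);print(len(u))
if len(u):
    P=onz(c,u.mean(),v.mean(),.047)[:2]-o;print('ball',u.mean(),v.mean(),P@x,P@y)
st=manip.state();r=np.array(st['tool_pos'])[:2]-o;print('tcp',r@x,r@y)
# side/scene: battery yellow before/after
for n in('scene','side'):
    a=snap(n,n+'A');c2=cam(n);h=cv2.cvtColor(cv2.cvtColor(a,cv2.COLOR_RGB2BGR),40)
    m=((h[...,0]<8)|(h[...,0]>172))&(h[...,1]>130)
    vv,uu=np.nonzero(m);q=proj(c2,np.array([*(o+x*.057),.098]));k=(abs(uu-q[0])<12)&(abs(vv-q[1])<12)
    print(n,q,k.sum(),[uu[k].mean(),vv[k].mean()] if k.any() else 0)
    if k.any():
        P=onz(c2,uu[k].mean(),vv[k].mean(),.098)[:2]-o;print('redmark unit',P@x,P@y)
E
```

```text
1
ball 237.0 216.0 0.023504975995583814 -0.035923204806573676
tcp 0.019631616623448478 -0.0003279703265191263
scene [151.98270268 237.63951807] 1 [np.float64(152.0), np.float64(238.0)]
redmark unit 0.05773005801509351 0.0012135116392643572
side [345.65184229 272.1574253 ] 5 [np.float64(346.8), np.float64(271.6)]
redmark unit 0.0592460023870799 0.0030847277275636506
```

The brass ball lies at unit x ≈ 0.0235, so the notch (7 mm ahead) puts home at about 0.017–0.02. The battery origin is at ≈ 0.020 against the stop, so it's seated. I'll relax the push.

>>> send_rows --increments '[{"claw":1,"dx":0.005,"dy":0,"dz":0,"yaw":0},{"claw":1,"dx":0.009,"dy":0,"dz":0,"yaw":0},{"claw":1,"dx":0.009,"dy":0,"dz":0,"yaw":0}]'

```text
time: 38.38
tool_pos: [0.5568, -0.2927, 0.0393]
tool_rot: [-0.002, 0.461, 0.887, 0.001]
contact_force: [-5.3, 4.9, -0.7]
gripper_width: 0.64
grasp_force: 67.1
```

>>> send_rows --increments '[{"claw":1,"dx":0.004,"dy":0,"dz":0,"yaw":0},{"claw":-1,"dx":0.004,"dy":0,"dz":0,"yaw":0},{"claw":-1,"dx":0.004,"dy":0,"dz":0,"yaw":0},{"claw":-1,"dx":0.004,"dy":0,"dz":0,"yaw":0},{"claw":-1,"dx":0.004,"dy":0,"dz":0,"yaw":0},{"claw":-1,"dx":0.004,"dy":0,"dz":-0.05,"yaw":0},{"claw":-1,"dx":0.004,"dy":0,"dz":-0.13,"yaw":0},{"claw":-1,"dx":0.004,"dy":0,"dz":-0.23,"yaw":0},{"claw":-1,"dx":0.004,"dy":0,"dz":-0.32,"yaw":0},{"claw":1,"dx":0.15,"dy":0,"dz":-0.4,"yaw":0},{"claw":1,"dx":0.25,"dy":0,"dz":-0.4,"yaw":0},{"claw":1,"dx":0.25,"dy":0,"dz":-0.4,"yaw":0},{"claw":1,"dx":0.25,"dy":0,"dz":-0.4,"yaw":0},{"claw":1,"dx":0.25,"dy":0,"dz":-0.4,"yaw":0}]'

```text
time: 40.12
tool_pos: [0.4864, -0.1926, 0.2389]
tool_rot: [-0.0, 0.462, 0.887, -0.0]
contact_force: [-0.7, -1.4, -0.3]
gripper_width: 0.002
grasp_force: 0.0
```

```bash
python3 - <<'E'
from h import *
st=manip.state();print(st['tool_pos'],st['gripper_width'])
x=np.array([.5736,-.8192]);y=np.array([.8192,.5736]);o=np.array([.5458,-.2764])
def rep(n,M,z,c):
    k,l,S,C=cv2.connectedComponentsWithStats(M.astype(np.uint8))
    for i in range(1,k):
        if S[i,4]>12:
            P=onz(c,*C[i],z);r=P[:2]-o
            if abs(r@x)<.15 and abs(r@y)<.15:print(n,S[i,4],C[i].round(1),P.round(3),'unit',(r@x).round(4),(r@y).round(4))
np.save('wB.npy',cam('wrist',st)[1])
for n in('wrist','scene','side'):
    c=cam(n,st);im=snap(n,n+'B');h=cv2.cvtColor(cv2.cvtColor(im,cv2.COLOR_RGB2BGR),40)
    red=((h[...,0]<8)|(h[...,0]>172))&(h[...,1]>150)
    rep(n+' red@.098',red,.098,c);rep(n+' red@.11',red,.11,c)
    yel=(h[...,0]>18)&(h[...,0]<34)&(h[...,1]>170)
    rep(n+' yel@.098',yel,.098,c)
    q,_=cv2.findContours(yel.astype(np.uint8),0,1)
    if n=='wrist' and q:
        g=max(q,key=cv2.contourArea);B=np.array([onz(c,*p,.098)[:2] for p in cv2.boxPoints(cv2.minAreaRect(g))])-o
        print('box unit',np.c_[B@x,B@y].round(4).tolist())
E
```

```text
[ 0.48640867 -0.19258084  0.23893347] 0.0023413062067629384
wrist red@.098 344 [162.  236.9] [ 0.442 -0.318  0.098] unit -0.0255 -0.1086
wrist red@.11 344 [162.  236.9] [ 0.442 -0.311  0.11 ] unit -0.031 -0.1045
wrist yel@.098 389 [255.1 225.3] [ 0.522 -0.244  0.098] unit -0.04 -0.0007
wrist yel@.098 30 [254.8 306.1] [ 0.584 -0.333  0.098] unit 0.0681 -0.0009
box unit [[-0.1852, -0.1712], [-0.2212, -0.128], [-0.1804, -0.0884], [-0.1417, -0.132]]
scene red@.098 52 [157.9 200.6] [ 0.425 -0.31   0.098] unit -0.0417 -0.1188
scene red@.11 52 [157.9 200.6] [ 0.437 -0.308  0.11 ] unit -0.0362 -0.1074
scene yel@.098 747 [162.9 237.7] [ 0.583 -0.291  0.098] unit 0.0334 0.0216
side red@.098 50 [300.8 284.3] [ 0.454 -0.295  0.098] unit -0.0373 -0.0857
side red@.11 50 [300.8 284.3] [ 0.448 -0.303  0.11 ] unit -0.0344 -0.0953
```

The battery's front is hidden behind the fingers, so I'll take a view from over the unit to check its seat and measure the switch ball before flipping.

>>> send_rows --increments '[{"claw":1,"dx":0,"dy":0,"dz":-0.1,"yaw":0.05},{"claw":1,"dx":-0.04,"dy":0.04,"dz":-0.2,"yaw":0.16},{"claw":1,"dx":-0.097,"dy":0.112,"dz":-0.242,"yaw":0.27},{"claw":1,"dx":-0.097,"dy":0.112,"dz":-0.242,"yaw":0.37},{"claw":1,"dx":-0.097,"dy":0.112,"dz":-0.242,"yaw":0.407},{"claw":1,"dx":-0.097,"dy":0.112,"dz":-0.242,"yaw":0.407},{"claw":1,"dx":-0.097,"dy":0.112,"dz":-0.242,"yaw":0.407}]'

```text
time: 41.15
tool_pos: [0.5598, -0.1996, 0.3599]
tool_rot: [-0.0, 0.706, 0.708, -0.0]
contact_force: [-0.6, -0.3, -0.1]
gripper_width: -0.001
grasp_force: 0.0
```

```bash
python3 - <<'E'
from h import *
st=manip.state();print(st['tool_pos'],st['tool_rot'])
x=np.array([.5736,-.8192]);y=np.array([.8192,.5736]);o=np.array([.5458,-.2764])
U=lambda P:(np.round((P[:2]-o)@x,4),np.round((P[:2]-o)@y,4))
c=cam('wrist',st);im=snap('wrist','wC');h=cv2.cvtColor(cv2.cvtColor(im,cv2.COLOR_RGB2BGR),40)
yel=((h[...,0]>18)&(h[...,0]<34)&(h[...,1]>170)).astype(np.uint8)
q,_=cv2.findContours(yel,0,1)
for g in q:
    if cv2.contourArea(g)>400:
        r=cv2.minAreaRect(g);B=np.array([onz(c,*p,.098)[:2] for p in cv2.boxPoints(r)])-o
        print('box unit',r,np.c_[B@x,B@y].round(4).tolist())
red=(((h[...,0]<8)|(h[...,0]>172))&(h[...,1]>150)).astype(np.uint8)
k,l,S,C=cv2.connectedComponentsWithStats(red)
for i in range(1,k):
    if S[i,4]>8:print('red',S[i,4],C[i].round(1),'@.098',U(onz(c,*C[i],.098)),'@.115',U(onz(c,*C[i],.115)))
b=[C[i] for i in range(1,k) if S[i,4]>100]
for n,p in(('scene',(157.9,200.6)),('side',(300.8,284.3))):
  for bb in b:
    P,e=tri(c,bb,cam(n),p);print(n,P.round(4),e.round(4),U(P))
E
```

```text
[ 0.55981441 -0.19963495  0.35994021] [-2.77309230e-04  7.06428454e-01  7.07784399e-01 -7.91912691e-05]
box unit ((253.27281188964844, 210.6085205078125), (66.88105010986328, 38.282073974609375), 54.1623420715332) [[-0.036, -0.0272], [-0.0375, 0.0323], [0.07, 0.0326], [0.074, -0.0301]]
box unit ((107.0, 155.5), (37.0, 40.0), 90.0) [[-0.2159, -0.1315], [-0.1825, -0.0836], [-0.1408, -0.1205], [-0.1754, -0.1701]]
red 159 [177.5 226.2] @.098 (np.float64(-0.0311), np.float64(-0.1113)) @.115 (np.float64(-0.0342), np.float64(-0.1033))
scene [ 0.4415 -0.3077  0.1144] 0.0004 (np.float64(-0.0342), np.float64(-0.1034))
side [ 0.4431 -0.3073  0.1175] 0.0022 (np.float64(-0.0336), np.float64(-0.1018))
```

The battery's top front edge is at unit x ≈ 0.072, its centre at ≈ 0.020, so it stayed home. The ball is at (0.442,−0.3075,0.115). I'll position behind it.

>>> send_rows --increments '[{"claw":1,"dx":-0.03,"dy":-0.08,"dz":0,"yaw":-0.08},{"claw":1,"dx":-0.06,"dy":-0.17,"dz":0,"yaw":-0.18},{"claw":1,"dx":-0.09,"dy":-0.25,"dz":0.03,"yaw":-0.28},{"claw":1,"dx":-0.116,"dy":-0.305,"dz":0.1,"yaw":-0.38},{"claw":1,"dx":-0.116,"dy":-0.305,"dz":0.2,"yaw":-0.407},{"claw":1,"dx":-0.116,"dy":-0.305,"dz":0.3,"yaw":-0.407},{"claw":1,"dx":-0.116,"dy":-0.305,"dz":0.4,"yaw":-0.407},{"claw":1,"dx":-0.116,"dy":-0.305,"dz":0.5,"yaw":-0.407},{"claw":1,"dx":-0.116,"dy":-0.305,"dz":0.564,"yaw":-0.407},{"claw":1,"dx":-0.116,"dy":-0.305,"dz":0.564,"yaw":-0.407},{"claw":1,"dx":-0.116,"dy":-0.305,"dz":0.564,"yaw":-0.407}]'

```text
time: 42.58
tool_pos: [0.4082, -0.2584, 0.0801]
tool_rot: [0.001, 0.461, 0.887, -0.0]
contact_force: [0.0, -0.5, 1.4]
gripper_width: -0.002
grasp_force: 0.0
```

>>> send_rows --increments '[{"claw":1,"dx":-0.03,"dy":0,"dz":0,"yaw":0},{"claw":1,"dx":-0.06,"dy":0,"dz":0,"yaw":0},{"claw":1,"dx":-0.09,"dy":0,"dz":0,"yaw":0},{"claw":1,"dx":-0.12,"dy":0,"dz":0,"yaw":0},{"claw":1,"dx":-0.15,"dy":0,"dz":0,"yaw":0},{"claw":1,"dx":-0.18,"dy":0,"dz":0,"yaw":0},{"claw":1,"dx":-0.21,"dy":0,"dz":0,"yaw":0},{"claw":1,"dx":-0.22,"dy":0,"dz":0,"yaw":0},{"claw":1,"dx":-0.22,"dy":0,"dz":0,"yaw":0}]'

```text
time: 43.7
tool_pos: [0.4688, -0.3454, 0.0776]
tool_rot: [-0.004, 0.461, 0.887, 0.002]
contact_force: [-7.4, 8.4, 5.5]
gripper_width: -0.004
grasp_force: 5.7
```

>>> send_rows --increments '[{"claw":1,"dx":-0.006,"dy":0,"dz":0,"yaw":0},{"claw":1,"dx":-0.012,"dy":0,"dz":0,"yaw":0},{"claw":1,"dx":-0.012,"dy":0,"dz":0,"yaw":0}]'

```text
time: 44.08
tool_pos: [0.469, -0.3456, 0.0774]
tool_rot: [-0.01, 0.461, 0.887, 0.004]
contact_force: [-19.0, 22.1, 17.3]
gripper_width: -0.001
grasp_force: 15.4
```

It's stalled at a hard stop. I'll retreat and check the ball.

>>> send_rows --increments '[{"claw":1,"dx":0.03,"dy":0,"dz":0,"yaw":0},{"claw":1,"dx":0.08,"dy":0,"dz":0,"yaw":0},{"claw":1,"dx":0.1,"dy":0,"dz":-0.08,"yaw":0},{"claw":1,"dx":0.12,"dy":0,"dz":-0.2,"yaw":0},{"claw":1,"dx":0.2,"dy":0.1,"dz":-0.3,"yaw":0},{"claw":1,"dx":0.3,"dy":0.2,"dz":-0.4,"yaw":0},{"claw":1,"dx":0.3,"dy":0.2,"dz":-0.44,"yaw":0},{"claw":1,"dx":0.3,"dy":0.2,"dz":-0.44,"yaw":0}]'

```text
time: 45.08
tool_pos: [0.4722, -0.1717, 0.3042]
tool_rot: [0.006, 0.46, 0.888, -0.0]
contact_force: [-0.2, 0.0, -0.7]
gripper_width: 0.002
grasp_force: 0.0
```

```bash
python3 - <<'E'
from h import *
st=manip.state();print(st['tool_pos'])
x=np.array([.5736,-.8192]);y=np.array([.8192,.5736]);o=np.array([.5458,-.2764])
pr={}
for n in('scene','side'):
    c=cam(n);im=snap(n,n+'D');h=cv2.cvtColor(cv2.cvtColor(im,cv2.COLOR_RGB2BGR),40)
    red=(((h[...,0]<8)|(h[...,0]>172))&(h[...,1]>150)).astype(np.uint8)
    k,l,S,C=cv2.connectedComponentsWithStats(red)
    e=proj(c,np.array([*(o+.0425*x-.1025*y),.115]));print(n,'expect',e.round(1),[(S[i,4],C[i].round(1).tolist()) for i in range(1,k) if S[i,4]>8 and np.linalg.norm(C[i]-e)<30])
    pr[n]=min((C[i] for i in range(1,k) if S[i,4]>25),key=lambda q:np.linalg.norm(q-e))
    for a,z,q in(('yellow',0,0),):
        M=(h[...,0]>18)&(h[...,0]<34)&(h[...,1]>170);v,u=np.nonzero(M);b=proj(c,np.array([*(o+.02*x),.08]));s=np.hypot(u-b[0],v-b[1])<35;print(' batt centroid',u[s].mean().round(1),v[s].mean().round(1),'expect',b.round(1))
P,e=tri(cam('scene'),pr['scene'],cam('side'),pr['side']);r=P[:2]-o;print(P.round(4),e,r@x,r@y)
# bars' colour at hooks: compare with sc7
a=cv2.imread('pics/sceneD.png').astype(int);b=cv2.imread('pics/sc7.png').astype(int)
u,v=proj(cam('scene'),np.array([.66,.25,.22])).astype(int);print('rack diff',(np.abs(a-b).sum(2)[v-50:v+50,u-60:u+60]>90).mean())
E
```

```text
[ 0.47221303 -0.17171992  0.30417518]
scene expect [136.6 212.5] [(np.int32(33), [138.8, 212.6])]
 batt centroid 162.8 237.7 expect [163.4 235.2]
side expect [329.1 294.7] [(np.int32(60), [327.4, 293.1])]
 batt centroid nan nan expect [331.6 272.4]
[ 0.4862 -0.3635  0.1139] 0.0008536418333945549 0.03716020932435255 -0.09875243752806649
rack diff 0.013833333333333333<stdin>:12: RuntimeWarning: Mean of empty slice.
  ret = ret.dtype.type(ret / rcount)
```

>>> send_rows --increments '[{"claw":1,"dx":-0.05,"dy":0.04,"dz":-0.06,"yaw":0.08},{"claw":1,"dx":-0.1,"dy":0.08,"dz":-0.112,"yaw":0.18},{"claw":1,"dx":-0.147,"dy":0.111,"dz":-0.112,"yaw":0.28},{"claw":1,"dx":-0.147,"dy":0.111,"dz":-0.112,"yaw":0.38},{"claw":1,"dx":-0.147,"dy":0.111,"dz":-0.112,"yaw":0.407},{"claw":1,"dx":-0.147,"dy":0.111,"dz":-0.112,"yaw":0.407},{"claw":1,"dx":-0.147,"dy":0.111,"dz":-0.112,"yaw":0.407}]'

```text
time: 46.05
tool_pos: [0.5569, -0.2011, 0.3529]
tool_rot: [-0.001, 0.707, 0.708, -0.0]
contact_force: [0.2, 0.4, 0.1]
gripper_width: -0.001
grasp_force: 0.0
```

```bash
python3 - <<'E'
from h import *
st=manip.state();print(st['tool_pos'])
x=np.array([.5736,-.8192]);y=np.array([.8192,.5736]);o=np.array([.5458,-.2764]);pr={}
def blob(n,e):
    h=cv2.cvtColor(cv2.cvtColor(snap(n,n+'E'),cv2.COLOR_RGB2BGR),40)
    red=(((h[...,0]<8)|(h[...,0]>172))&(h[...,1]>150)).astype(np.uint8)
    k,l,S,C=cv2.connectedComponentsWithStats(red);i=min((i for i in range(1,k) if S[i,4]>15),key=lambda i:np.linalg.norm(C[i]-e));print(n,S[i],C[i].round(1),e.round(1));return C[i]
E=np.array([*(o+.0425*x-.1025*y),.115])
cs={n:cam(n,st) for n in('wrist','scene','side')};pr={n:blob(n,proj(cs[n],E)) for n in cs}
for a,b in(('wrist','scene'),('wrist','side'),('scene','side')):
    P,e=tri(cs[a],pr[a],cs[b],pr[b]);r=P[:2]-o;print(a,b,P.round(4),e.round(4),(r@x).round(4),(r@y).round(4))
P=onz(cs['wrist'],*pr['wrist'],.115);print('wrist@.115',(P[:2]-o)@x,(P[:2]-o)@y)
E
```

```text
[ 0.55689223 -0.20111062  0.35291464]
wrist [201 253  15  15 160] [208.  259.9] [209.9 264.4]
scene [136 210   6   6  32] [138.7 212.6] [136.6 212.5]
side [323 289   9   9  62] [327.4 293.1] [329.1 294.7]
wrist scene [ 0.4827 -0.365   0.11  ] 0.0001 0.0363 -0.1025
wrist side [ 0.4845 -0.363   0.1147] 0.0024 0.0358 -0.0999
scene side [ 0.4862 -0.3637  0.114 ] 0.0011 0.0373 -0.0989
wrist@.115 0.034529309040125515 -0.1001505234582367
```

```bash
python3 - <<'E'
from h import *
x=np.array([.5736,-.8192]);y=np.array([.8192,.5736]);o=np.array([.5458,-.2764])
K=cam('wrist')[0];c8=(K,np.load('w8.npy'));
for p,z in(((150,338),.045),((150,338),.055)):
    P=onz(c8,100+p[0]/2,p[1]/2,z)[:2]-o;print('hub',P@x,P@y)
# ball by circle fit, same method in all wrist views + both fixed views, before and after
def ell(f,c0):
    h=cv2.cvtColor(cv2.imread(f'pics/{f}.png'),40)
    m=(((h[...,0]<10)|(h[...,0]>170))&(h[...,1]>100)).astype(np.uint8)
    q,_=cv2.findContours(m,0,1);g=min((g for g in q if cv2.contourArea(g)>15),key=lambda g:np.linalg.norm(g.mean((0,1))-c0))
    return np.array(cv2.minEnclosingCircle(g)[0]),cv2.minEnclosingCircle(g)[1]
S,D=cam('scene'),cam('side')
for s in('0','B'):
    a,b=ell('scene'+s,(158,200)),ell('side'+s,(301,284));P,e=tri(S,a[0],D,b[0]);print('before',s,a,b,P.round(4),e.round(4),(P[:2]-o)@x,(P[:2]-o)@y)
a,b=ell('sceneE',(138,212)),ell('sideE',(327,293));P,e=tri(S,a[0],D,b[0]);print('after',a,b,P.round(4),e.round(4),(P[:2]-o)@x,(P[:2]-o)@y)
w=ell('w8',(122,155));print('w8 ball',w)
for n,cc,p in(('scene',S,ell('scene0',(158,200))[0]),('side',D,ell('side0',(301,284))[0])):
    P,e=tri(c8,w[0],cc,p);print('before w8',n,P.round(4),e.round(4),(P[:2]-o)@x,(P[:2]-o)@y)
E
```

```text
hub -0.0009013482201233325 -0.09870208250409548
hub -0.0010879130991110972 -0.09527261990948882
before 0 (array([158., 201.]), 4.472236156463623) (array([300.74389648, 284.28048706]), 4.622200012207031) [ 0.4448 -0.3068  0.1158] 0.0002 -0.03303195622655513 -0.1001801786066774
before B (array([158., 201.]), 4.472236156463623) (array([300.7272644 , 284.36364746]), 4.693171977996826) [ 0.4447 -0.3069  0.1156] 0.0002 -0.03305561843864399 -0.1003144720495773
after (array([138.81034851, 212.74137878]), 3.926063060760498) (array([327.26315308, 293.34210205]), 5.431687355041504) [ 0.486  -0.3635  0.1131] 0.0008 0.03703188866249532 -0.0989323166312917
w8 ball (array([122.12162018, 155.0405426 ]), 17.59202766418457)
before w8 scene [ 0.4409 -0.3071  0.1119] 0.0008 -0.034991025088799046 -0.10358690790555476
before w8 side [ 0.4437 -0.3066  0.1168] 0.0018 -0.03382840608461918 -0.10090417820368007
```

The ball has moved from −33 mm to +38 mm relative to the hub, which matches the +0.5 rad "on" stop. The rack is unchanged and the robot is clear, so I'm handing in.

```bash
python3 -c "
from plant import manip
print(manip.job_done())"
```

```text
the job is handed in; nothing more can be done
None
```

I hung all three heel carriers one to a hook, pushed the battery home against its stop, then flipped the red switch to its "on" stop and handed the job in at about 46 s; no verdict came back.

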